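# Hang the lift-off mesh door on the shoe cupboard

## Robot

A 6-joint arm with a two-finger parallel gripper is mounted at the origin on the work surface. World frame = base frame: x ahead of the robot, y to its left, z up, the work surface at z = 0. Lengths are in m, angles in rad, forces in N, time in s.
With the tool pointing down it reaches from about 0.275 to 0.975 m from the base axis. Payload 8.4 kg.
Tool frame: the origin (TCP) lies between the finger pads; the fingertips stand 8 mm ahead of it and the grasp point (between the pads) lies 11 mm behind it; z points along the fingers, y is the direction in which the jaws open and shut (so a half turn about z gives the same grasp; the last joint's range is limited). The gripper opens to 92 mm and grips with 3 to 60 N. Pads are 20 mm wide; open, the fingers measure 128 mm over their backs; the gripper's body (75 mm by 189 mm) begins 69 mm behind the grasp point.
Start: joints at [-1.23, 0.353, 1.633, -0, 1.155, -0.002], TCP at [0.21, -0.589, 0.223] pointing down, gripper open.
Joint ranges: [-2.63, 2.63], [-0.92, 2.1], [0.06, 2.66], [-1.3, 4.44], [0, 2.69], [-3.02, 3.02]. Speed limits (rad/s): [2.22, 2.22, 2.79, 3.14, 3.14, 3.14].

## Interface

Orientations are given as a unit quaternion [w, x, y, z].
In Python, from cell import status, optics, workorder gives the robot as it stands.
- The arm moves only by the tool drive_tool, never from a script. Its argument "increments" is a list of rows, each an object of numbers: "fingers": the opening, from 0 (shut) to 1 (fully open); "tx", "ty", "tz": the shift along the tool's x, y, z in mm; "rx", "ry", "rz": the turn, a rotation vector about the tool's x, y, z in rad. A call has 1 to 5 rows; each row shifts and turns the pose as measured when the row begins, along the tool's axes as they then stand; what a row does not reach is not made up. A row lasts 1/12 s, in which the tool goes at most 41.7 mm and 7.16 degrees, less where a joint would pass 70% of its speed; a pose out of reach is approached as far as the arm can. A call is refused whole if a number of a shift passes 41.7 or a number of a turn 0.125, either way. A call with a gripper value outside its range is refused whole. The fingers move at their own pace and stop on an object; "newtons" is the grip in N (left out, the last holds). Time passes only in rows, so rows that do not move let the fingers close. It gives the time, the measured TCP pose, the force and the opening at its end, in the units of the state.
- status.get_obs(): the state, without advancing time (a new reading comes with each control period).
- optics.camera(name): name is "scene" or "top" or "wrist"; returns the picture (384x512x3 uint8, blue, green, red); there is no depth.
- optics.calibration(name): a dict with "intrinsics" (3x3 intrinsics, pixels), "R" (3x3) and "t" (3): a world point X has camera coordinates R X + t; the wrist camera has in their place "T_tool_cam" (4x4, takes a point from camera to tool coordinates, whose origin is the TCP and whose axes are the flange's). Camera axes: x right, y down, z forward; pixel columns grow to the right and rows downward; lengths in m; the calibration is good to about 2 mm. A picture is of the moment at which its call begins: read the wrist's pose just before it. calibration takes no time and is no camera call.
- workorder.finish_job(): hands the job in, once; it reports no verdict.
The state is a dict: "time": time; "joint_positions": joint angles; "joint_velocities": joint speeds; "joint_torque": joint torques, N m; "position": TCP position; "orientation": TCP orientation; "wrist_force": force on the tool from outside, world axes, zero at the start; "moment": the same for the moment, N m; "grip_width": finger opening in m.
Only numpy, scipy, OpenCV 4.12 (cv2) and the standard library are available. Lean on these libraries where they do the work, as an engineer would, in place of code of your own. Each camera call takes 0.05 s, during which the arm holds its last target.

## Task

Hang the mesh door back on the little shoe cupboard: take the leaf that has two hinge sockets out of its stand, bring it in front of the cupboard's open front and, still holding it, lower it until both sockets sit fully down on the two upright hinge pins. Let go with the door hanging upright and closed, in line with the cupboard's front, and leave the plain mesh divider without sockets where it stands.

Things in the scene. Friction and masses are not known exactly. Their poses are not given: they have to be found in the camera images.
- door_grip (a point): Mesh door to hang, 0.32 kg: frame 170 mm wide (x), 12 thick (y), 155 high (z up), tab 40 wide, 12 thick, 55 high on top middle. Point: its centre, 25 mm under its top, 185 above the frame's bottom. Two tube sockets on its +x edge. Stands in one of two slots (17 wide, 36 deep, 110 apart) of a stand, x to the robot's right: pull up over 45 mm and 200 along -x, clear of the divider before turning.
- door_socket (a point): Underside centre of the door's lower socket (tube 20 mm high, 42 outside, 34 bore, open below and above), +126 mm in x and -170 mm in z from the grip point; an equal socket sits 115 mm higher. Same axes as the door: x from tab to sockets, y face normal, z up. It comes to rest on pintle.
- pintle (a point): White shoe cupboard's lower hinge pin: axis point at its seat (disc 46 mm wide, 6 thick, top 35 above shelf). Pin 40 high, 16 thick, tip 6. Same pin and disc 115 mm above: bring door in level from -y, sockets 45 to 80 mm above seats, then lower; a sill meets its bottom edge. x along the front to the hinge end (closed door's x too), y into the cupboard (fixed, front at +40, 165 high), z up.
- divider_grip (a point): Tab centre of the plain mesh divider, to be left alone: same frame, mesh, tab and axes as the door but without sockets, standing in the stand's other slot.
Not all that is in view belongs to the job. Of the things that look like the part that bears door_grip, the smaller one is meant.

How it is judged:
On the way:
1. the door, still held, is lowered until its sockets are down on the pins' seats (within 12 mm) (horizontal distance between door_socket and pintle below 0.014 m and z of door_socket in the frame of pintle between -0.008 and 0.012 m and angle between door_socket's own z axis and vertical below 0.14 rad and contact force between the fingers and door above 0.5 N), for 0.1 s.
At the end, for the whole second after the job is handed in: Lower socket within 14 mm of the lower pin's axis and within 7 mm of its seat, door upright within 0.10 rad (so the upper socket is home too), closed within 0.25 rad of the cupboard's front with the tab on the opening's side, at rest (under 0.03 m/s) and let go (horizontal distance between door_socket and pintle below 0.014 m and z of door_socket in the frame of pintle between -0.007 and 0.007 m and angle between door_socket's own z axis and vertical below 0.1 rad and angle between the x axis of door_socket and the x axis of pintle, either way round below 0.25 rad and x of door_grip in the frame of pintle below -0.08 m and linear speed of door below 0.03 m/s); the robot touches nothing.
It fails at once if the plain divider is moved more than 40 mm (distance of divider_grip from where it was at the start of the episode above 0.04 m).
It also fails if it takes over 42 s, if anything falls off the work surface, if the arm or the gripper's body presses on something with over 40 N, if the wrist force passes 120 N, or if a joint passes its speed limit or range.

## Working session

There is one attempt and no reset: what is moved stays moved. The work goes in short steps, Python scripts to look and compute and a tool call to move; the robot and the scene stay as the last step left them, time stands still between calls to the robot, and variables do not carry over. Pictures are saved under pics/ and viewed, and the job is handed in when it is done.

Besides the shell and the picture viewer there is one more tool, called by a JSON object that holds its "name" and its "arguments", one argument or row to a line. drive_tool: Moves the arm, as the interface text tells. Its arguments: {"type":"object","properties":{"increments":{"type":"array","items":{"type":"object","properties":{"fingers":{"type":"number"},"tx":{"type":"number"},"ty":{"type":"number"},"tz":{"type":"number"},"rx":{"type":"number"},"ry":{"type":"number"},"rz":{"type":"number"}}}},"newtons":{"type":"number"}},"required":["increments"]}

```bash
mkdir -p pics; ls; python3 - <<'E'
from cell import status, optics
import cv2,numpy as np
o=status.get_obs();print(o)
for n in ["scene","top","wrist"]:
    im=optics.camera(n);cv2.imwrite(f"pics/a_{n}.png",im)
    c=optics.calibration(n);print(n,{k:np.round(v,4).tolist() for k,v in c.items()})
E
```

```text
pics
{'time': 0.0, 'joint_positions': array([-1.23037507e+00,  3.53645437e-01,  1.63412314e+00, -8.59196702e-06,
        1.15519924e+00, -2.38556293e-03]), 'joint_velocities': array([ 6.25605302e-04, -6.06757431e-04,  5.95073647e-05,  2.25452804e-03,
       -7.22874889e-04, -1.45808181e-03]), 'joint_torque': array([ 6.11033975e-04, -5.93835068e+01, -3.34213614e+01,  6.96246489e-02,
        2.34702037e-02, -1.39194995e-04]), 'position': array([ 0.2099277 , -0.58817866,  0.22187009]), 'orientation': array([-6.77118193e-04,  9.85345835e-01,  1.70567035e-01, -1.19533337e-04]), 'wrist_force': array([ 0.66630963, -0.14912126,  1.47267578]), 'moment': array([-0.03151721, -0.03026659, -0.01816945]), 'grip_width': 0.09236188499820246}
scene {'intrinsics': [[479.0034, 0.0, 259.6102], [0.0, 479.0034, 195.4977], [0.0, 0.0, 1.0]], 'R': [[0.477, 0.8789, -0.0005], [0.7404, -0.4021, -0.5386], [-0.4736, 0.2566, -0.8425]], 't': [-0.1506, -0.3241, 1.8351]}
top {'intrinsics': [[385.9166, 0.0, 259.6324], [0.0, 385.9166, 194.6308], [0.0, 0.0, 1.0]], 'R': [[0.0196, -0.9996, 0.0193], [-0.9966, -0.0211, -0.08], [0.0804, -0.0176, -0.9966]], 't': [-0.1064, 0.4785, 1.0479]}
wrist {'intrinsics': [[329.0379, 0.0, 254.157], [0.0, 329.0379, 193.6776], [0.0, 0.0, 1.0]], 'T_tool_cam': [[0.0002, -0.9637, -0.267, 0.0751], [1.0, 0.0001, 0.0004, -0.0009], [-0.0003, -0.267, 0.9637, -0.1619], [0.0, 0.0, 0.0, 1.0]]}
```

View pics/a_scene.png

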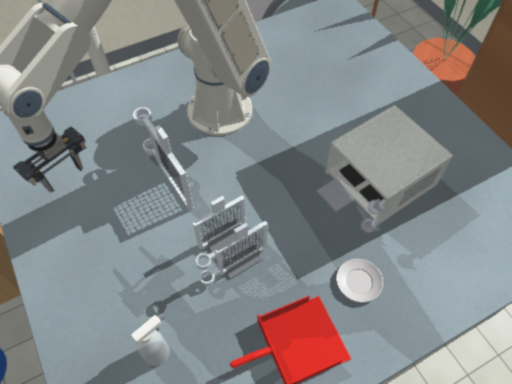

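View pics/a_top.png

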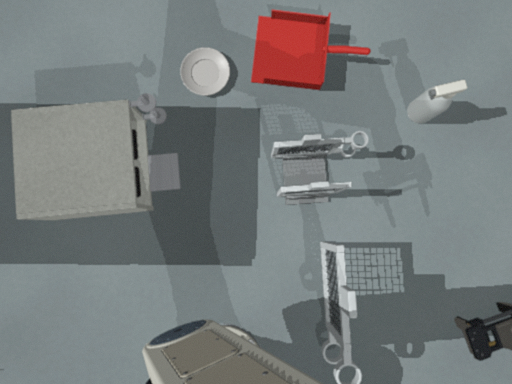

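View pics/a_wrist.png

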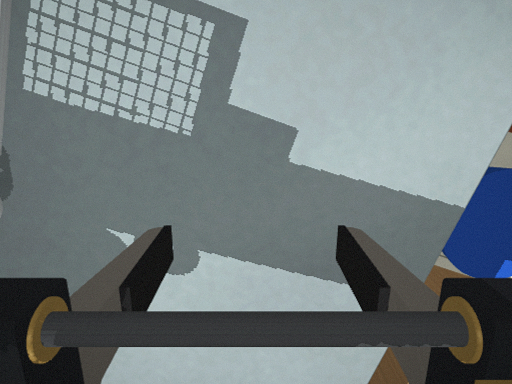

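The scene shows three leaves. A large leaf with sockets lies near the robot at top (335,310). A small leaf with two sockets is at top (310,147), or scene (240,250). A small plain one is at top (315,190), or scene (220,220). I choose the smaller socketed leaf at top (310,147) and check it in close crops.

```bash
python3 - <<'E'
import cv2
t=cv2.imread("pics/a_top.png");s=cv2.imread("pics/a_scene.png")
cv2.imwrite("pics/b_top.png",cv2.resize(t[115:215,250:410],None,fx=5,fy=5,interpolation=cv2.INTER_CUBIC))
cv2.imwrite("pics/b_scene.png",cv2.resize(s[185:295,180:300],None,fx=5,fy=5,interpolation=cv2.INTER_CUBIC))
cv2.imwrite("pics/b_topc.png",cv2.resize(t[80:230,80:230],None,fx=4,fy=4,interpolation=cv2.INTER_CUBIC))
cv2.imwrite("pics/b_scenec.png",cv2.resize(s[100:240,310:460],None,fx=4,fy=4,interpolation=cv2.INTER_CUBIC))
E
```

```text
(no output)
```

View pics/b_top.png

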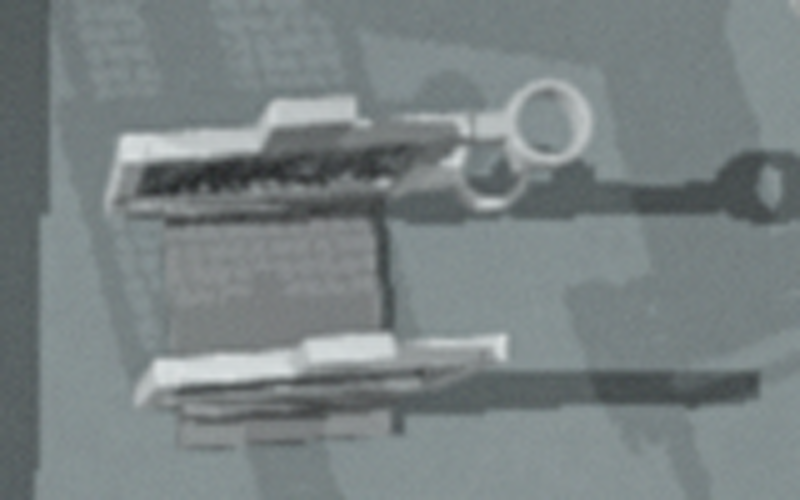

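View pics/b_scene.png

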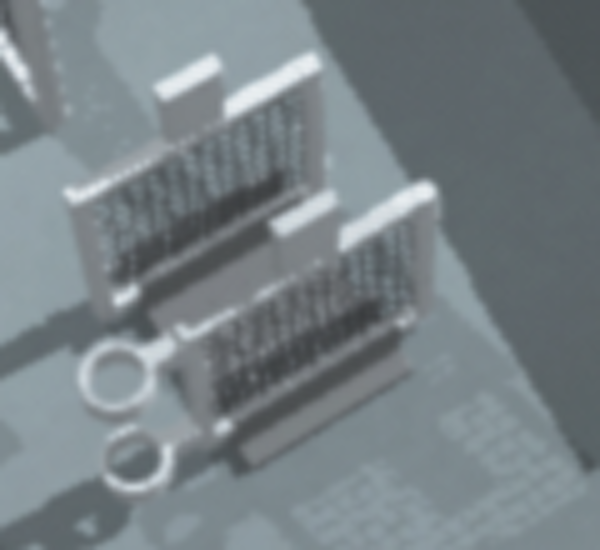

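View pics/b_topc.png

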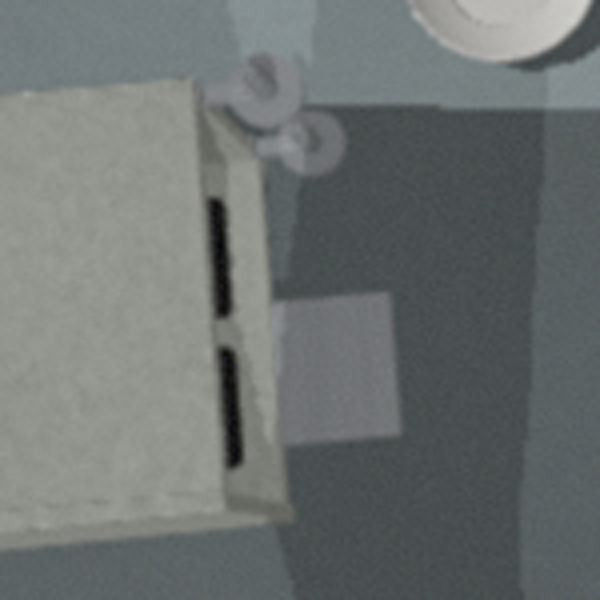

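View pics/b_scenec.png

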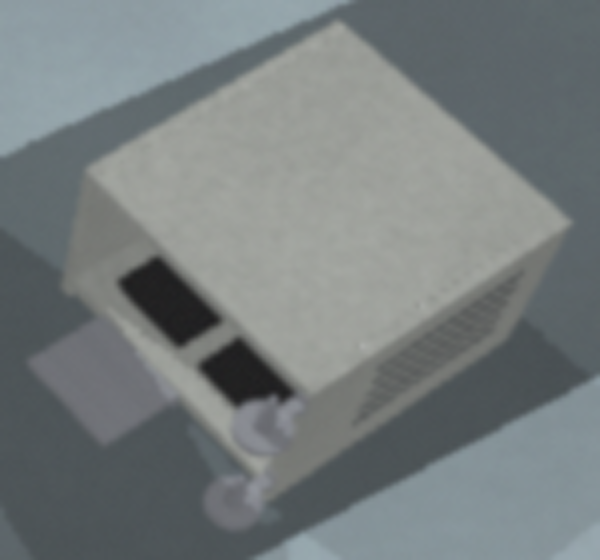

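The crops confirm it. The front leaf at top (310,147) carries two rings on its -y side, and the leaf at (315,190) has none. The pins' discs are at top (148,103) and (159,115). Next I triangulate.

```bash
cat > h.py <<'E'
import numpy as np,cv2
from cell import optics
C={n:optics.calibration(n) for n in("scene","top")}
def tri(pt,ps):
    P=[np.array(C[n]["intrinsics"])@np.c_[C[n]["R"],C[n]["t"]] for n in("top","scene")]
    X=cv2.triangulatePoints(P[0],P[1],np.array(pt,float).reshape(2,1),np.array(ps,float).reshape(2,1))[:,0]
    X=X[:3]/X[3]
    e=[np.linalg.norm((p@np.r_[X,1])[:2]/(p@np.r_[X,1])[2]-q) for p,q in zip(P,(pt,ps))]
    return X,np.array(e)
def ray(n,p,z):
    c=C[n];R=np.array(c["R"]);o=-R.T@c["t"];d=R.T@np.linalg.inv(c["intrinsics"])@np.r_[p,1.]
    return o+d*(z-o[2])/d[2]
E
python3 - <<'E'
from h import *
np.set_printoptions(precision=4,suppress=True)
a=lambda x,y:(250+x/5,115+y/5); b=lambda x,y:(180+x/5,185+y/5)
c=lambda x,y:(80+x/4,80+y/4); d=lambda x,y:(310+x/4,100+y/4)
for n,p,q in [("tabtop",a(312,110),b(305,213)),("upsock",a(549,122),b(117,377)),("losock",a(493,170),b(137,459)),
 ("door corner+y",a(122,143),b(432,187)),("divtab",a(350,349),b(188,82)),("div+y",a(160,368),b(318,60)),("div-y",a(503,348),b(74,194)),
 ("updisc",c(270,93),d(262,427)),("lodisc",c(314,142),d(233,502)),
 ("cupHinge",c(192,80),d(308,400)),("cupOther",c(224,512),d(88,170)),("cupback other",(17,219),d(340,22))]:
    X,e=tri(p,q);print(n,X,e)
# decoy extents
E
```

```text
tabtop [ 0.5994 -0.2117  0.2168] [0.1606 0.0871]
upsock [ 0.6109 -0.3374  0.1558] [0.0224 0.013 ]
losock [ 0.6106 -0.3376  0.0407] [0.4292 0.2592]
door corner+y [ 0.5932 -0.1278  0.165 ] [0.2186 0.119 ]
divtab [ 0.4902 -0.2305  0.213 ] [0.1291 0.0673]
div+y [ 0.4848 -0.1466  0.1658] [0.3411 0.1779]
div-y [ 0.4981 -0.312   0.1646] [0.3119 0.1708]
updisc [0.6921 0.1892 0.1452] [0.6749 0.3756]
lodisc [0.6935 0.1885 0.0329] [0.3235 0.1876]
cupHinge [0.6941 0.2302 0.1565] [0.8983 0.5   ]
cupOther [0.4319 0.202  0.1587] [0.7974 0.3904]
cupback other [0.3997 0.4795 0.1593] [0.4195 0.2058]
```

```bash
python3 - <<'E'
import cv2
t=cv2.imread("pics/a_top.png");s=cv2.imread("pics/a_scene.png")
cv2.imwrite("pics/c_top.png",cv2.resize(t[230:384,300:420],None,fx=4,fy=4,interpolation=cv2.INTER_CUBIC))
cv2.imwrite("pics/c_scene.png",cv2.resize(s[95:220,110:220],None,fx=4,fy=4,interpolation=cv2.INTER_CUBIC))
E
```

```text
(no output)
```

View pics/c_top.png

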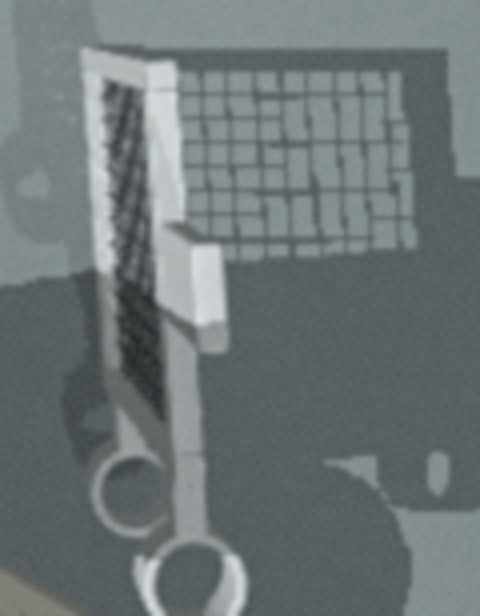

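View pics/c_scene.png

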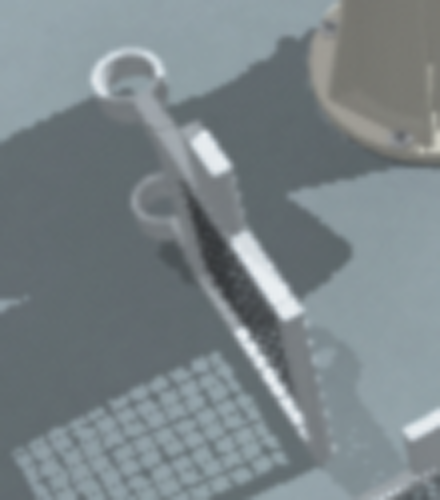

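{"name": "drive_tool", "arguments": {
  "increments": [
    {"tz": -25, "rz": -0.119},
    {"tz": -25, "rz": -0.119},
    {"tz": -25, "rz": -0.119},
    {"tz": -25, "rz": -0.119},
    {"rz": -0.119}
  ]
}}

```text
invalid input at $.increments[0]: expected keys fingers, tx, ty, tz, rx, ry, rz
```

{"name": "drive_tool", "arguments": {
  "increments": [
    {"rz": -0.119},
    {"rz": -0.119},
    {"rz": -0.119},
    {"rz": -0.119},
    {"rz": -0.119}
  ]
}}

```text
invalid input at $.increments[0]: expected keys fingers, tx, ty, tz, rx, ry, rz
```

```bash
cat >> h.py <<'E'
from scipy.spatial.transform import Rotation as Ro
from cell import status
def rel(target,yawx):
    "remaining shift in tool axes (mm) to world target TCP, and turn vector for tool-x yaw (deg)"
    o=status.get_obs();q=o["orientation"];R=Ro.from_quat(np.r_[q[1:],q[0]])
    a=np.radians(yawx);x=np.array([np.cos(a),np.sin(a),0]);z=np.array([0,0,-1.]);y=np.cross(z,x)
    D=Ro.from_matrix(np.c_[x,y,z])
    print("t",round(o["time"],2),"pos",np.round(o["position"],4),"F",np.round(o["wrist_force"],1),"grip",round(o["grip_width"],4),"yaw",np.round(np.degrees(np.arctan2(*R.as_matrix()[[1,0],0])),2))
    print("shift mm",np.round(R.inv().apply(np.array(target)-o["position"])*1000,1),"turn",np.round((R.inv()*D).as_rotvec(),4), "j6",np.round(o["joint_positions"],2))
E
python3 -c "
from h import *
rel([.6005,-.212,.32],94.7)
print(tri((351,302),(162.5,133)))"
```

```text
t 0.15 pos [ 0.2099 -0.5883  0.222 ] F [-0.1 -0.  -0.4] grip 0.092 yaw 19.64
shift mm [ 494.3 -223.2  -97.7] turn [-9.0000e-04 -7.0000e-04 -1.3101e+00] j6 [-1.23  0.35  1.63  0.    1.16 -0.  ]
(array([ 0.24245375, -0.2839748 ,  0.28432906]), array([0.5436008 , 0.25338369]))
```

{"name": "drive_tool", "arguments": {
  "increments": [
    {"fingers": 1, "tx": 0, "ty": 0, "tz": -25, "rx": 0, "ry": 0, "rz": -0.119},
    {"fingers": 1, "tx": 0, "ty": 0, "tz": -25, "rx": 0, "ry": 0, "rz": -0.119},
    {"fingers": 1, "tx": 0, "ty": 0, "tz": -25, "rx": 0, "ry": 0, "rz": -0.119},
    {"fingers": 1, "tx": 0, "ty": 0, "tz": -25, "rx": 0, "ry": 0, "rz": -0.119},
    {"fingers": 1, "tx": 0, "ty": 0, "tz": 0, "rx": 0, "ry": 0, "rz": -0.119}
  ],
  "newtons": 30
}}

```text
time: 0.57
position: [0.2092, -0.5862, 0.3221]
orientation: [-0.005, 0.887, 0.461, 0.001]
wrist_force: [0.9, -1.0, 1.1]
grip_width: 0.0918
```

{"name": "drive_tool", "arguments": {
  "increments": [
    {"fingers": 1, "tx": 0, "ty": 0, "tz": 0, "rx": 0, "ry": 0, "rz": -0.119},
    {"fingers": 1, "tx": 0, "ty": 0, "tz": 0, "rx": 0, "ry": 0, "rz": -0.119},
    {"fingers": 1, "tx": 0, "ty": 0, "tz": 0, "rx": 0, "ry": 0, "rz": -0.119},
    {"fingers": 1, "tx": 0, "ty": 0, "tz": 0, "rx": 0, "ry": 0, "rz": -0.119},
    {"fingers": 1, "tx": 0, "ty": 0, "tz": 0, "rx": 0, "ry": 0, "rz": -0.119}
  ]
}}

```text
time: 0.98
position: [0.2093, -0.5865, 0.3239]
orientation: [-0.003, 0.703, 0.712, 0.002]
wrist_force: [0.2, 0.3, -0.5]
grip_width: 0.0917
```

```bash
python3 -c "
from h import *
rel([.6005,-.212,.32],94.7)"
```

```text
t 0.98 pos [ 0.2093 -0.5865  0.3239] F [ 0.2  0.3 -0.5] grip 0.0917 yaw 90.73
shift mm [369.4 395.9   5.6] turn [-0.0021 -0.0073 -0.0692] j6 [-1.23  0.28  1.51  0.    1.36 -1.24]
```

{"name": "drive_tool", "arguments": {
  "increments": [
    {"fingers": 1, "tx": 26, "ty": 28, "tz": 0, "rx": 0, "ry": -0.007, "rz": -0.069},
    {"fingers": 1, "tx": 24, "ty": 30, "tz": 0, "rx": 0, "ry": 0, "rz": 0},
    {"fingers": 1, "tx": 24, "ty": 30, "tz": 0, "rx": 0, "ry": 0, "rz": 0},
    {"fingers": 1, "tx": 24, "ty": 30, "tz": 0, "rx": 0, "ry": 0, "rz": 0},
    {"fingers": 1, "tx": 24, "ty": 30, "tz": 0, "rx": 0, "ry": 0, "rz": 0}
  ]
}}

```text
time: 1.4
position: [0.3463, -0.4536, 0.3213]
orientation: [-0.002, 0.677, 0.736, -0.002]
wrist_force: [0.2, -0.5, 0.0]
grip_width: 0.0918
```

{"name": "drive_tool", "arguments": {
  "increments": [
    {"fingers": 1, "tx": 24, "ty": 30, "tz": 0, "rx": 0, "ry": 0, "rz": 0},
    {"fingers": 1, "tx": 24, "ty": 30, "tz": 0, "rx": 0, "ry": 0, "rz": 0},
    {"fingers": 1, "tx": 24, "ty": 30, "tz": 0, "rx": 0, "ry": 0, "rz": 0},
    {"fingers": 1, "tx": 24, "ty": 30, "tz": 0, "rx": 0, "ry": 0, "rz": 0},
    {"fingers": 1, "tx": 24, "ty": 30, "tz": 0, "rx": 0, "ry": 0, "rz": 0}
  ]
}}

```text
time: 1.82
position: [0.4904, -0.3133, 0.32]
orientation: [-0.002, 0.677, 0.736, -0.002]
wrist_force: [0.8, 0.1, -0.0]
grip_width: 0.0921
```

```bash
python3 -c "
from h import *
rel([.6005,-.212,.32],94.7)"
```

```text
t 1.82 pos [ 0.4904 -0.3133  0.32  ] F [ 0.8  0.1 -0. ] grip 0.0921 yaw 94.77
shift mm [ 91.8 118.1  -0.6] turn [-0.0059 -0.0011  0.0012] j6 [-0.57  0.21  1.61 -0.    1.33 -0.65]
```

{"name": "drive_tool", "arguments": {
  "increments": [
    {"fingers": 1, "tx": 24, "ty": 30, "tz": 0, "rx": -0.005, "ry": 0, "rz": 0},
    {"fingers": 1, "tx": 24, "ty": 30, "tz": 0, "rx": 0, "ry": 0, "rz": 0},
    {"fingers": 1, "tx": 24, "ty": 30, "tz": 0, "rx": 0, "ry": 0, "rz": 0},
    {"fingers": 1, "tx": 20, "ty": 27, "tz": 0, "rx": 0, "ry": 0, "rz": 0},
    {"fingers": 1, "tx": 0, "ty": 0, "tz": 0, "rx": 0, "ry": 0, "rz": 0}
  ]
}}

```text
time: 2.23
position: [0.6073, -0.2001, 0.3184]
orientation: [-0.001, 0.675, 0.737, 0.001]
wrist_force: [-0.9, 0.0, 0.2]
grip_width: 0.0921
```

```bash
python3 - <<'E'
from h import *
rel([.6005,-.212,.32],94.7)
o=status.get_obs()
im=optics.camera("wrist");cv2.imwrite("pics/d_wrist.png",im)
im=optics.camera("top");cv2.imwrite("pics/d_top.png",im)
E
```

```text
t 2.23 pos [ 0.6073 -0.2001  0.3184] F [-0.9  0.   0.2] grip 0.0921 yaw 95.02
shift mm [-11.3  -7.8  -1.6] turn [-0.0003 -0.0034  0.0057] j6 [-0.32  0.31  1.49  0.    1.35 -0.41]
```

View pics/d_wrist.png

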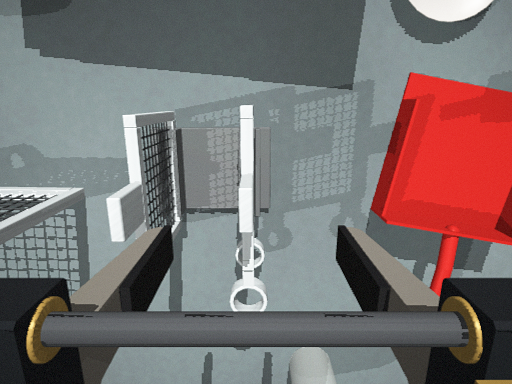

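The wrist view shows the door edge-on at column 247, with its tab at about (247,190) and sockets at (249,255) and (248,295). The divider is on the left at (145,180). I zoom in for an exact tab position.

```bash
cat >> h.py <<'E'
def wray(p,z,o):
    c=optics.calibration("wrist");T=np.array(c["T_tool_cam"]);q=o["orientation"];R=Ro.from_quat(np.r_[q[1:],q[0]]).as_matrix()
    og=R@T[:3,3]+o["position"];d=R@T[:3,:3]@np.linalg.inv(c["intrinsics"])@np.r_[p,1.]
    return og+d*(z-og[2])/d[2]
E
python3 - <<'E'
from h import *
np.set_printoptions(precision=4,suppress=True)
im=cv2.imread("pics/d_wrist.png")
cv2.imwrite("pics/d_c.png",cv2.resize(im[95:315,200:300],None,fx=2.7,fy=2.7,interpolation=cv2.INTER_CUBIC))
g=im[:,:,1].astype(int)
for r in (110,120,140,160,170,180,190,200,210,220,225,230,240):
    k=np.where(g[r,225:270]>190)[0]+225;print(r,k.min() if len(k) else 0,k.max() if len(k) else 0)
o=status.get_obs()
for p,z in [((246.5,115),.165),((247,160),.165),((246.5,190),.217),((246.5,220),.217),((249,295),.156)]:
    print(p,wray(p,z,o))
E
```

```text
110 240 252
120 240 252
140 241 252
160 241 253
170 241 252
180 241 252
190 239 252
200 239 252
210 239 252
220 239 252
225 240 252
230 240 252
240 251 258
(246.5, 115) [ 0.5907 -0.1391  0.165 ]
(247, 160) [ 0.5946 -0.1813  0.165 ]
(246.5, 190) [ 0.5967 -0.1974  0.217 ]
(246.5, 220) [ 0.5988 -0.2237  0.217 ]
(249, 295) [ 0.6091 -0.3344  0.156 ]
```

View pics/d_c.png

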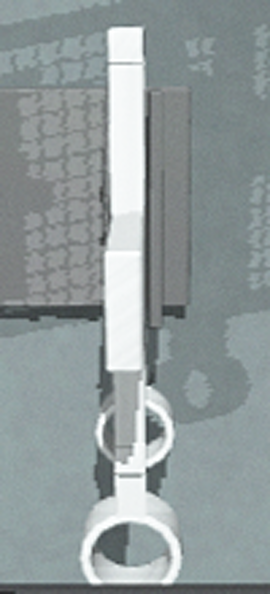

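```bash
python3 -c "
from h import *
rel([.5985,-.2125,.181],95.0)"
```

```text
t 2.33 pos [ 0.6042 -0.2032  0.3184] F [-0.4 -0.4 -0.3] grip 0.0918 yaw 94.97
shift mm [ -9.1  -6.1 137.4] turn [-0.0028 -0.002  -0.0005] j6 [-0.33  0.3   1.49  0.    1.35 -0.41]
```

{"name": "drive_tool", "arguments": {
  "increments": [
    {"fingers": 1, "tx": -7.5, "ty": -3.5, "tz": 0, "rx": 0, "ry": 0, "rz": 0},
    {"fingers": 1, "tx": 0, "ty": 0, "tz": 30, "rx": 0, "ry": 0, "rz": 0},
    {"fingers": 1, "tx": 0, "ty": 0, "tz": 30, "rx": 0, "ry": 0, "rz": 0},
    {"fingers": 1, "tx": 0, "ty": 0, "tz": 0, "rx": 0, "ry": 0, "rz": 0}
  ]
}}

```text
time: 2.67
position: [0.5979, -0.2169, 0.2588]
orientation: [0.0, 0.677, 0.736, -0.001]
wrist_force: [-0.9, 0.3, -0.3]
grip_width: 0.0919
```

```bash
python3 - <<'E'
from h import *
rel([.601,-.211,.181],95.0)
o=status.get_obs()
im=optics.camera("wrist");cv2.imwrite("pics/e_wrist.png",im)
g=im[:,:,1].astype(int)
for r in range(150,300,12):
    k=np.where(g[r,215:290]>190)[0]+215;print(r,k.min() if len(k) else 0,k.max() if len(k) else 0)
E
```

```text
t 2.67 pos [ 0.5979 -0.2169  0.2588] F [-0.9  0.3 -0.3] grip 0.0919 yaw 94.81
shift mm [ 5.8  3.7 77.8] turn [-0.0009  0.0013 -0.0033] j6 [-0.35  0.34  1.57 -0.    1.23 -0.43]
150 252 266
162 252 266
174 252 265
186 251 267
198 252 268
210 252 268
222 252 268
234 252 267
246 264 267
258 243 273
270 262 273
282 253 265
294 253 268
```

View pics/e_wrist.png

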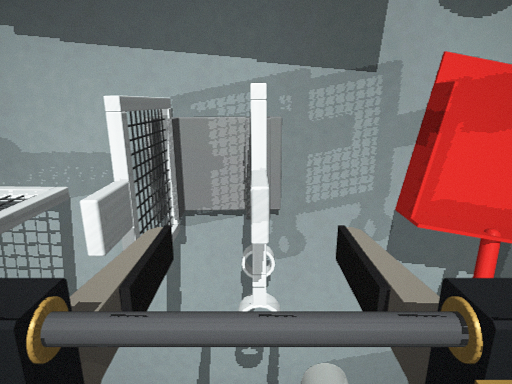

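The tab is centred near (260,213), and the fingers straddle it with the divider outside the jaws.

```bash
python3 - <<'E'
from h import *
o=status.get_obs();print(o["time"],o["position"])
o["position"]=np.array([.5979,-.2169,.2588])
im=cv2.imread("pics/e_wrist.png")
cv2.imwrite("pics/e_c.png",cv2.resize(im[170:260,220:300],None,fx=6,fy=6,interpolation=cv2.INTER_CUBIC))
for p,z in [((259.5,100),.163),((260,190),.217),((260,213),.217),((260,240),.217)]: print(p,wray(p,z,o))
E
```

```text
2.7167 [ 0.5986583  -0.21739556  0.26148731]
(259.5, 100) [ 0.5951641  -0.13926929  0.163     ]
(260, 190) [ 0.59942915 -0.19475097  0.217     ]
(260, 213) [ 0.60080767 -0.21024943  0.217     ]
(260, 240) [ 0.60249783 -0.22925156  0.217     ]
```

View pics/e_c.png

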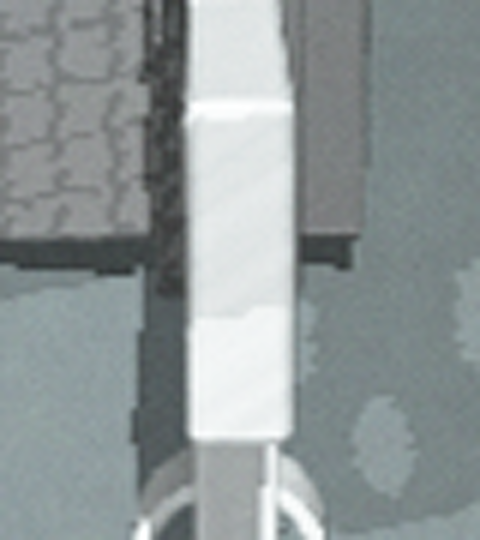

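{"name": "drive_tool", "arguments": {
  "increments": [
    {"fingers": 1, "tx": 5.5, "ty": 3, "tz": 25, "rx": 0, "ry": 0, "rz": 0},
    {"fingers": 1, "tx": 0, "ty": 0, "tz": 25, "rx": 0, "ry": 0, "rz": 0},
    {"fingers": 1, "tx": 0, "ty": 0, "tz": 20, "rx": 0, "ry": 0, "rz": 0},
    {"fingers": 1, "tx": 0, "ty": 0, "tz": 0, "rx": 0, "ry": 0, "rz": 0},
    {"fingers": 1, "tx": 0, "ty": 0, "tz": 0, "rx": 0, "ry": 0, "rz": 0}
  ]
}}

```text
time: 3.13
position: [0.6019, -0.2197, 0.1999]
orientation: [0.006, 0.68, 0.734, 0.001]
wrist_force: [-1.0, 0.4, 0.5]
grip_width: 0.0921
```

```bash
python3 -c "
from h import *
rel([.601,-.211,.181],94.8)"
```

```text
t 3.13 pos [ 0.6019 -0.2197  0.1999] F [-1.   0.4  0.5] grip 0.0921 yaw 94.38
shift mm [ 8.9 -0.5 18.8] turn [ 0.0099  0.0075 -0.0073] j6 [-0.35  0.39  1.63 -0.    1.11 -0.43]
```

{"name": "drive_tool", "arguments": {
  "increments": [
    {"fingers": 1, "tx": 9, "ty": 0, "tz": 10, "rx": 0.01, "ry": 0.007, "rz": -0.007},
    {"fingers": 1, "tx": 0, "ty": 0, "tz": 8, "rx": 0, "ry": 0, "rz": 0},
    {"fingers": 1, "tx": 0, "ty": 0, "tz": 0, "rx": 0, "ry": 0, "rz": 0}
  ]
}}

```text
time: 3.38
position: [0.603, -0.2123, 0.1861]
orientation: [0.003, 0.677, 0.736, 0.001]
wrist_force: [-0.5, 0.1, -0.3]
grip_width: 0.0917
```

```bash
python3 -c "
from h import *
rel([.601,-.211,.181],94.8)"
```

```text
t 3.38 pos [ 0.603  -0.2123  0.1861] F [-0.5  0.1 -0.3] grip 0.0917 yaw 94.71
shift mm [ 1.5 -1.9  5.1] turn [ 0.0047  0.0026 -0.0016] j6 [-0.34  0.41  1.64 -0.    1.09 -0.42]
```

Now I close with a small correction.

{"name": "drive_tool", "arguments": {
  "increments": [
    {"fingers": 1, "tx": 1.5, "ty": -2, "tz": 5, "rx": 0.005, "ry": 0.003, "rz": 0},
    {"fingers": 0.5, "tx": 0, "ty": 0, "tz": 0, "rx": 0, "ry": 0, "rz": 0},
    {"fingers": 0, "tx": 0, "ty": 0, "tz": 0, "rx": 0, "ry": 0, "rz": 0},
    {"fingers": 0, "tx": 0, "ty": 0, "tz": 0, "rx": 0, "ry": 0, "rz": 0},
    {"fingers": 0, "tx": 0, "ty": 0, "tz": 0, "rx": 0, "ry": 0, "rz": 0}
  ],
  "newtons": 35
}}

```text
time: 3.8
position: [0.6018, -0.2108, 0.1826]
orientation: [0.001, 0.677, 0.736, 0.0]
wrist_force: [-0.1, 0.1, 0.7]
grip_width: 0.0673
```

{"name": "drive_tool", "arguments": {
  "increments": [
    {"fingers": 0, "tx": 0, "ty": 0, "tz": 0, "rx": 0, "ry": 0, "rz": 0},
    {"fingers": 0, "tx": 0, "ty": 0, "tz": 0, "rx": 0, "ry": 0, "rz": 0},
    {"fingers": 0, "tx": 0, "ty": 0, "tz": 0, "rx": 0, "ry": 0, "rz": 0},
    {"fingers": 0, "tx": 0, "ty": 0, "tz": 0, "rx": 0, "ry": 0, "rz": 0}
  ]
}}

```text
time: 4.13
position: [0.6021, -0.2109, 0.1831]
orientation: [0.001, 0.677, 0.736, 0.001]
wrist_force: [0.2, -0.7, -0.7]
grip_width: 0.0406
```

```bash
python3 -c "
from h import *
rel([.601,-.211,.181],94.8)"
```

```text
t 4.13 pos [ 0.6021 -0.2109  0.1831] F [ 0.2 -0.7 -0.7] grip 0.0406 yaw 94.77
shift mm [-0.  -1.1  2.1] turn [ 0.0022  0.0007 -0.0006] j6 [-0.34  0.41  1.64  0.    1.09 -0.42]
```

{"name": "drive_tool", "arguments": {
  "increments": [
    {"fingers": 0, "tx": 0, "ty": -1, "tz": 2, "rx": 0.002, "ry": 0, "rz": 0},
    {"fingers": 0, "tx": 0, "ty": 0, "tz": 0, "rx": 0, "ry": 0, "rz": 0},
    {"fingers": 0, "tx": 0, "ty": 0, "tz": 0, "rx": 0, "ry": 0, "rz": 0},
    {"fingers": 0, "tx": 0, "ty": 0, "tz": 0, "rx": 0, "ry": 0, "rz": 0},
    {"fingers": 0, "tx": 0, "ty": 0, "tz": 0, "rx": 0, "ry": 0, "rz": 0}
  ]
}}

```text
time: 4.55
position: [0.6009, -0.211, 0.1808]
orientation: [0.0, 0.677, 0.736, -0.0]
wrist_force: [0.2, 0.3, 0.1]
grip_width: 0.0116
```

{"name": "drive_tool", "arguments": {
  "increments": [
    {"fingers": 0, "tx": 0, "ty": 0, "tz": 0, "rx": 0, "ry": 0, "rz": 0},
    {"fingers": 0, "tx": 0, "ty": 0, "tz": 0, "rx": 0, "ry": 0, "rz": 0}
  ]
}}

```text
time: 4.72
position: [0.601, -0.211, 0.1808]
orientation: [0.0, 0.677, 0.736, -0.0]
wrist_force: [-0.8, 0.3, 0.2]
grip_width: 0.0117
```

{"name": "drive_tool", "arguments": {
  "increments": [
    {"fingers": 0, "tx": 0, "ty": 0, "tz": -12, "rx": 0, "ry": 0, "rz": 0},
    {"fingers": 0, "tx": 0, "ty": 0, "tz": -15, "rx": 0, "ry": 0, "rz": 0},
    {"fingers": 0, "tx": 0, "ty": 0, "tz": -15, "rx": 0, "ry": 0, "rz": 0},
    {"fingers": 0, "tx": 0, "ty": 0, "tz": -15, "rx": 0, "ry": 0, "rz": 0},
    {"fingers": 0, "tx": 0, "ty": 0, "tz": -15, "rx": 0, "ry": 0, "rz": 0}
  ]
}}

```text
time: 5.13
position: [0.5986, -0.2094, 0.252]
orientation: [-0.004, 0.677, 0.736, -0.001]
wrist_force: [0.2, -0.4, -4.4]
grip_width: 0.0116
```

{"name": "drive_tool", "arguments": {
  "increments": [
    {"fingers": 0, "tx": 0, "ty": 0, "tz": -8, "rx": 0, "ry": 0, "rz": 0},
    {"fingers": 0, "tx": 0, "ty": 0, "tz": 0, "rx": 0, "ry": 0, "rz": 0}
  ]
}}

```text
time: 5.3
position: [0.5997, -0.2097, 0.2643]
orientation: [-0.002, 0.677, 0.736, -0.0]
wrist_force: [0.4, 0.8, -4.6]
grip_width: 0.0122
```

```bash
python3 - <<'E'
from h import *
rel([.583,-.011,.255],94.8)
im=optics.camera("wrist");cv2.imwrite("pics/f_wrist.png",im)
im=optics.camera("scene");cv2.imwrite("pics/f_scene.png",im)
E
```

```text
t 5.3 pos [ 0.5997 -0.2097  0.2643] F [ 0.4  0.8 -4.6] grip 0.0122 yaw 94.76
shift mm [ 1.994e+02 -1.000e-01  9.900e+00] turn [-0.0039 -0.0029 -0.0006] j6 [-0.34  0.34  1.56  0.    1.25 -0.42]
```

View pics/f_scene.png

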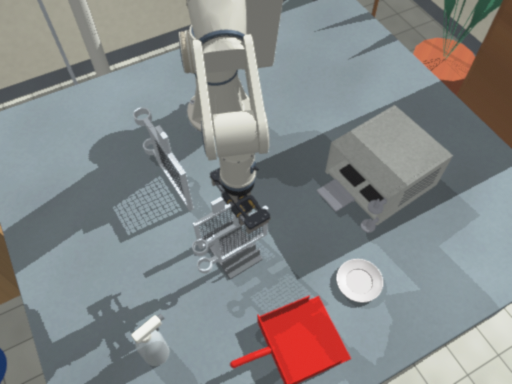

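View pics/f_wrist.png

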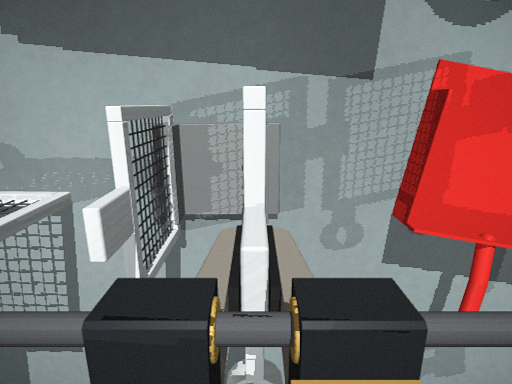

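The door is held and out of the slot, and the divider stands undisturbed at wrist (140,180). Next I move 200 mm along the tool's +x.

{"name": "drive_tool", "arguments": {
  "increments": [
    {"fingers": 0, "tx": 20, "ty": 0, "tz": 0, "rx": 0, "ry": 0, "rz": 0},
    {"fingers": 0, "tx": 25, "ty": 0, "tz": 0, "rx": 0, "ry": 0, "rz": 0},
    {"fingers": 0, "tx": 25, "ty": 0, "tz": 0, "rx": 0, "ry": 0, "rz": 0},
    {"fingers": 0, "tx": 25, "ty": 0, "tz": 0, "rx": 0, "ry": 0, "rz": 0},
    {"fingers": 0, "tx": 25, "ty": 0, "tz": 0, "rx": 0, "ry": 0, "rz": 0}
  ]
}}

```text
time: 5.82
position: [0.5859, -0.0904, 0.2564]
orientation: [-0.006, 0.679, 0.734, -0.004]
wrist_force: [0.7, 0.6, -3.8]
grip_width: 0.012
```

{"name": "drive_tool", "arguments": {
  "increments": [
    {"fingers": 0, "tx": 25, "ty": 0, "tz": 0, "rx": 0, "ry": 0, "rz": 0},
    {"fingers": 0, "tx": 25, "ty": 0, "tz": 0, "rx": 0, "ry": 0, "rz": 0},
    {"fingers": 0, "tx": 15, "ty": 0, "tz": 0, "rx": 0, "ry": 0, "rz": 0},
    {"fingers": 0, "tx": 10, "ty": 0, "tz": 0, "rx": 0, "ry": 0, "rz": 0},
    {"fingers": 0, "tx": 0, "ty": 0, "tz": 0, "rx": 0, "ry": 0, "rz": 0}
  ]
}}

```text
time: 6.23
position: [0.5753, -0.0075, 0.2505]
orientation: [-0.011, 0.678, 0.735, -0.006]
wrist_force: [0.2, -1.9, -5.0]
grip_width: 0.0119
```

```bash
python3 - <<'E'
from h import *
rel([.583,-.011,.265],94.8)
im=optics.camera("top");cv2.imwrite("pics/g_top.png",im)
E
```

```text
t 6.23 pos [ 0.5753 -0.0075  0.2505] F [ 0.2 -1.9 -5. ] grip 0.0119 yaw 94.54
shift mm [ -4.    7.1 -14.7] turn [-0.0239 -0.0073 -0.0044] j6 [-0.02  0.26  1.69  0.01  1.21 -0.1 ]
```

View pics/g_top.png

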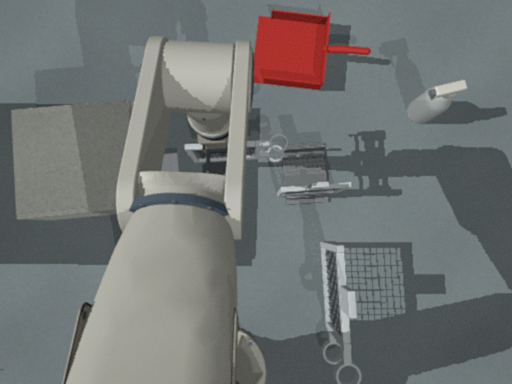

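{"name": "drive_tool", "arguments": {
  "increments": [
    {"fingers": 0, "tx": -4, "ty": 7, "tz": -14, "rx": -0.024, "ry": -0.007, "rz": 0},
    {"fingers": 0, "tx": 0, "ty": 0, "tz": 0, "rx": 0, "ry": 0, "rz": -0.06},
    {"fingers": 0, "tx": 0, "ty": 0, "tz": 0, "rx": 0, "ry": 0, "rz": -0.1},
    {"fingers": 0, "tx": 0, "ty": 0, "tz": 0, "rx": 0, "ry": 0, "rz": -0.1},
    {"fingers": 0, "tx": 0, "ty": 0, "tz": 0, "rx": 0, "ry": 0, "rz": -0.1}
  ]
}}

```text
time: 6.7
position: [0.5859, -0.018, 0.2674]
orientation: [0.004, 0.533, 0.846, -0.0]
wrist_force: [0.1, -0.2, -3.9]
grip_width: 0.0119
```

{"name": "drive_tool", "arguments": {
  "increments": [
    {"fingers": 0, "tx": 0, "ty": 0, "tz": 0, "rx": 0, "ry": 0, "rz": -0.1},
    {"fingers": 0, "tx": 0, "ty": 0, "tz": 0, "rx": 0, "ry": 0, "rz": -0.1},
    {"fingers": 0, "tx": 0, "ty": 0, "tz": 0, "rx": 0, "ry": 0, "rz": -0.1},
    {"fingers": 0, "tx": 0, "ty": 0, "tz": 0, "rx": 0, "ry": 0, "rz": -0.1},
    {"fingers": 0, "tx": 0, "ty": 0, "tz": 0, "rx": 0, "ry": 0, "rz": -0.1}
  ]
}}

```text
time: 7.12
position: [0.59, -0.0266, 0.2727]
orientation: [0.01, 0.297, 0.955, -0.002]
wrist_force: [-0.5, -0.0, -4.5]
grip_width: 0.012
```

```bash
python3 - <<'E'
from h import *
rel([.568,-.011,.265],186.1)
E
```

```text
t 7.12 pos [ 0.59   -0.0266  0.2727] F [-0.5 -0.  -4.5] grip 0.012 yaw 145.4
shift mm [27.1  0.4  7.2] turn [-0.0047  0.0194 -0.7104] j6 [-0.04  0.25  1.67 -0.01  1.21 -1.01]
```

{"name": "drive_tool", "arguments": {
  "increments": [
    {"fingers": 0, "tx": 10, "ty": 0, "tz": 2, "rx": -0.003, "ry": 0.01, "rz": -0.1},
    {"fingers": 0, "tx": 5, "ty": 0, "tz": 2, "rx": 0, "ry": 0.01, "rz": -0.1},
    {"fingers": 0, "tx": 0, "ty": 0, "tz": 0, "rx": 0, "ry": 0, "rz": -0.1},
    {"fingers": 0, "tx": 0, "ty": 0, "tz": 0, "rx": 0, "ry": 0, "rz": -0.1},
    {"fingers": 0, "tx": 0, "ty": 0, "tz": 0, "rx": 0, "ry": 0, "rz": -0.1}
  ]
}}

```text
time: 7.53
position: [0.5807, -0.027, 0.2735]
orientation: [0.006, 0.042, 0.999, -0.0]
wrist_force: [-0.5, -0.8, -3.5]
grip_width: 0.012
```

```bash
python3 - <<'E'
from h import *
rel([.568,-.011,.265],186.1)
E
```

```text
t 7.53 pos [ 0.5807 -0.027   0.2735] F [-0.5 -0.8 -3.5] grip 0.012 yaw 175.15
shift mm [14.1 14.8  8.4] turn [-0.0015  0.011  -0.1911] j6 [-0.05  0.23  1.68 -0.    1.22 -1.53]
```

{"name": "drive_tool", "arguments": {
  "increments": [
    {"fingers": 0, "tx": 7, "ty": 0, "tz": 4, "rx": 0, "ry": 0.01, "rz": -0.1},
    {"fingers": 0, "tx": 7, "ty": 0, "tz": 4, "rx": 0, "ry": 0, "rz": -0.09},
    {"fingers": 0, "tx": 0, "ty": 15, "tz": 0, "rx": 0, "ry": 0, "rz": 0},
    {"fingers": 0, "tx": 0, "ty": 15, "tz": 0, "rx": 0, "ry": 0, "rz": 0},
    {"fingers": 0, "tx": 0, "ty": 0, "tz": 0, "rx": 0, "ry": 0, "rz": 0}
  ]
}}

```text
time: 7.95
position: [0.5665, -0.0025, 0.2698]
orientation: [0.005, -0.055, 0.998, -0.003]
wrist_force: [-0.2, -1.5, -3.6]
grip_width: 0.0118
```

{"name": "drive_tool", "arguments": {
  "increments": [
    {"fingers": 0, "tx": 0, "ty": 0, "tz": 0, "rx": 0, "ry": 0, "rz": 0},
    {"fingers": 0, "tx": 0, "ty": 0, "tz": 0, "rx": 0, "ry": 0, "rz": 0}
  ]
}}

```text
time: 8.12
position: [0.5675, -0.0019, 0.2709]
orientation: [0.006, -0.054, 0.999, -0.003]
wrist_force: [-0.4, -0.1, -4.0]
grip_width: 0.0122
```

```bash
python3 - <<'E'
from h import *
rel([.568,.08,.265],186.1)
for n in("wrist","scene","top"):
    cv2.imwrite(f"pics/i_{n}.png",optics.camera(n))
s=cv2.imread("pics/i_scene.png");t=cv2.imread("pics/i_top.png")
cv2.imwrite("pics/i_sc.png",cv2.resize(s[150:270,240:420],None,fx=4,fy=4,interpolation=cv2.INTER_CUBIC))
cv2.imwrite("pics/i_tc.png",cv2.resize(t[60:200,100:280],None,fx=4,fy=4,interpolation=cv2.INTER_CUBIC))
E
```

```text
t 8.12 pos [ 0.5675 -0.0019  0.2709] F [-0.4 -0.1 -4. ] grip 0.0122 yaw -173.82
shift mm [-9.2 81.5  5.5] turn [-0.0068  0.0121  0.0014] j6 [-0.    0.21  1.71 -0.01  1.2  -1.68]
```

View pics/i_sc.png

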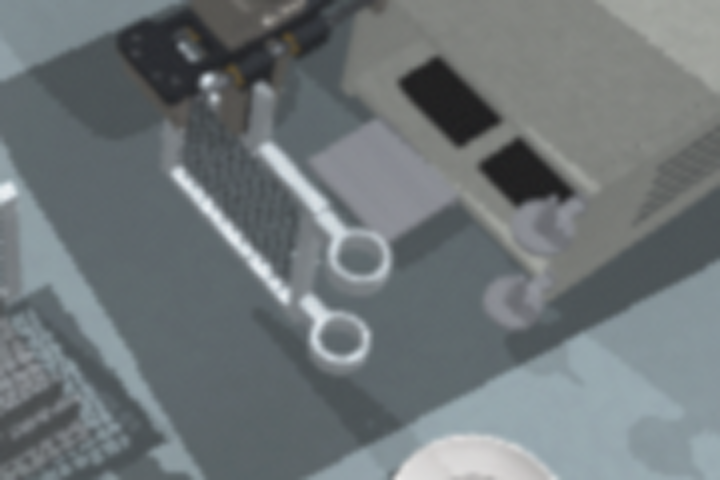

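View pics/i_tc.png

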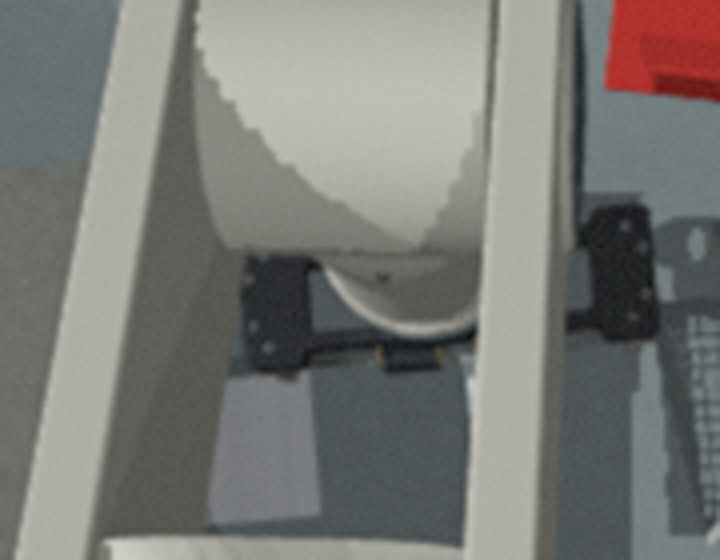

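View pics/i_wrist.png

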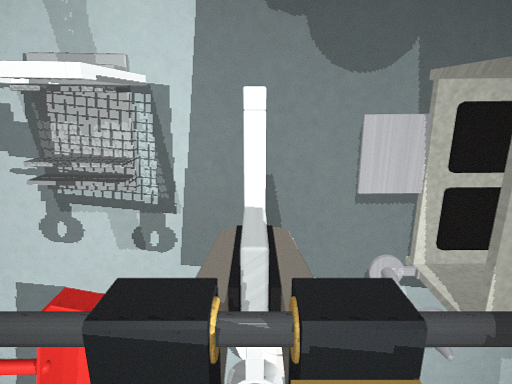

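In the scene crop the lower socket rim is at (325,234), the upper rim at (330,214) and the lower disc at about (368,225). The wrist view shows the lower disc at (387,268).

```bash
python3 - <<'E'
from h import *
np.set_printoptions(precision=4,suppress=True)
o=status.get_obs();print(o["position"]);p=np.array([.5675,-.0019,.2709])
q=o["orientation"];o["position"]=p
R=Ro.from_quat(np.r_[q[1:],q[0]]).as_matrix()
def P(dx,dy,dz): return p+R@(np.array([-dx,dy,-dz-.011]) )
def pix(n,X):
    c=C[n];v=c["R"]@X+c["t"];v=c["intrinsics"]@v;return v[:2]/v[2]
lo=P(.126,0,-.170);print("lo underside",lo,"lo rim px pred",pix("scene",P(.126,0,-.15)),"meas 325,234.3; up pred",pix("scene",P(.126,0,-.035)),"meas 330,213.8")
print("measured lo rim at z",ray("scene",(325,234.3),P(.126,0,-.15)[2]),P(.126,0,-.15)," up",ray("scene",(330,213.8),P(.126,0,-.035)[2]),P(.126,0,-.035))
for z in(.029,.035):print("disc wrist",wray((386,267.5),z,o),"scene",ray("scene",(240+512/4,150+301/4),z), "init scene",ray("scene",(310+233/4,100+502/4),z))
print("front edge",wray((432,75),0,o),wray((412,262),0,o))
w=cv2.imread("pics/i_wrist.png");cv2.imwrite("pics/i_wc.png",cv2.resize(w[240:310,350:470],None,fx=6,fy=6,interpolation=cv2.INTER_CUBIC))
s=cv2.imread("pics/i_scene.png");cv2.imwrite("pics/i_sd.png",cv2.resize(s[185:240,350:400],None,fx=10,fy=10,interpolation=cv2.INTER_CUBIC))
E
```

```text
[ 0.5673 -0.0023  0.2706]
lo underside [0.6947 0.0109 0.1134] lo rim px pred [324.8425 234.5388] meas 325,234.3; up pred [329.5944 214.1357] meas 330,213.8
measured lo rim at z [0.694  0.0118 0.1334] [0.6945 0.011  0.1334]  up [0.6927 0.0131 0.2484] [0.693  0.0116 0.2484]
disc wrist [0.6913 0.1912 0.029 ] scene [0.691  0.1909 0.029 ] init scene [0.6922 0.191  0.029 ]
disc wrist [0.6883 0.1883 0.035 ] scene [0.6932 0.1879 0.035 ] init scene [0.6944 0.1881 0.035 ]
front edge [0.4397 0.2037 0.    ] [0.6929 0.241  0.    ]
```

View pics/i_wc.png

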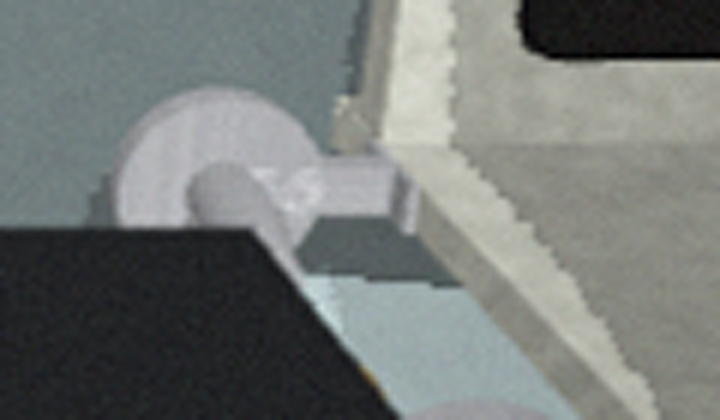

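View pics/i_sd.png

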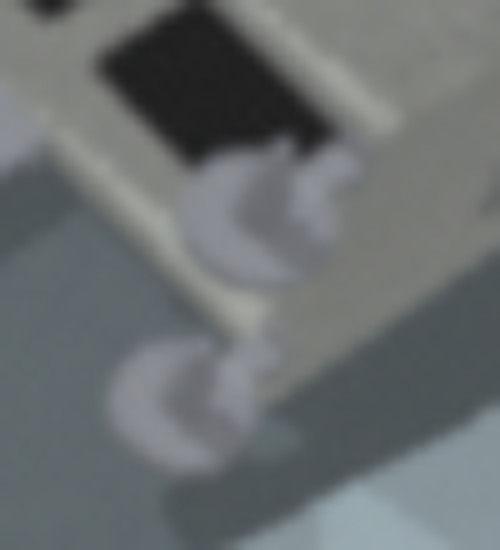

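{"name": "drive_tool", "arguments": {
  "increments": [
    {"fingers": 0, "tx": 0, "ty": 15, "tz": 8, "rx": -0.007, "ry": 0.012, "rz": 0},
    {"fingers": 0, "tx": 0, "ty": 22, "tz": 3, "rx": 0, "ry": 0, "rz": 0},
    {"fingers": 0, "tx": 0, "ty": 22, "tz": 0, "rx": 0, "ry": 0, "rz": 0},
    {"fingers": 0, "tx": 0, "ty": 22, "tz": 0, "rx": 0, "ry": 0, "rz": 0},
    {"fingers": 0, "tx": 0, "ty": 18, "tz": 0, "rx": 0, "ry": 0, "rz": 0}
  ]
}}

```text
time: 8.68
position: [0.5569, 0.0973, 0.2574]
orientation: [-0.002, -0.05, 0.999, -0.0]
wrist_force: [0.5, -0.2, -3.4]
grip_width: 0.0124
```

```bash
python3 - <<'E'
from h import *
rel([.568,.1745,.258],186.5)
E
```

```text
t 8.68 pos [0.5569 0.0973 0.2574] F [ 0.5 -0.2 -3.4] grip 0.0124 yaw -174.27
shift mm [-18.8  75.8  -0.7] turn [ 0.0001 -0.0031 -0.0135] j6 [ 0.17  0.23  1.72  0.    1.19 -1.5 ]
```

{"name": "drive_tool", "arguments": {
  "increments": [
    {"fingers": 0, "tx": -10, "ty": 15, "tz": 0, "rx": 0, "ry": -0.003, "rz": -0.01},
    {"fingers": 0, "tx": -6, "ty": 15, "tz": 0, "rx": 0, "ry": 0, "rz": 0},
    {"fingers": 0, "tx": -3, "ty": 10, "tz": 0, "rx": 0, "ry": 0, "rz": 0},
    {"fingers": 0, "tx": 0, "ty": 0, "tz": 0, "rx": 0, "ry": 0, "rz": 0}
  ]
}}

```text
time: 9.02
position: [0.5702, 0.1462, 0.2552]
orientation: [-0.002, -0.056, 0.998, 0.001]
wrist_force: [-0.2, -0.6, -3.8]
grip_width: 0.0118
```

```bash
python3 - <<'E'
from h import *
rel([.568,.1745,.258],186.5)
E
```

```text
t 9.02 pos [0.5702 0.1462 0.2552] F [-0.2 -0.6 -3.8] grip 0.0118 yaw -173.6
shift mm [-1.  28.4 -2.8] turn [ 0.0023 -0.0038 -0.0018] j6 [ 0.25  0.27  1.68  0.    1.2  -1.44]
```

{"name": "drive_tool", "arguments": {
  "increments": [
    {"fingers": 0, "tx": -1, "ty": 15, "tz": -3, "rx": 0.002, "ry": -0.003, "rz": 0},
    {"fingers": 0, "tx": 0, "ty": 8, "tz": 0, "rx": 0, "ry": 0, "rz": 0},
    {"fingers": 0, "tx": 0, "ty": 0, "tz": 0, "rx": 0, "ry": 0, "rz": 0},
    {"fingers": 0, "tx": 0, "ty": 0, "tz": 0, "rx": 0, "ry": 0, "rz": 0}
  ]
}}

```text
time: 9.35
position: [0.5676, 0.1689, 0.2566]
orientation: [-0.002, -0.056, 0.998, -0.001]
wrist_force: [0.4, 0.5, -3.9]
grip_width: 0.0118
```

```bash
python3 - <<'E'
from h import *
rel([.568,.1745,.258],186.5)
E
```

```text
t 9.35 pos [0.5676 0.1689 0.2566] F [ 0.4  0.5 -3.9] grip 0.0118 yaw -173.57
shift mm [-1.1  5.5 -1.4] turn [-0.0014 -0.0041 -0.0011] j6 [ 0.29  0.27  1.67 -0.    1.21 -1.4 ]
```

{"name": "drive_tool", "arguments": {
  "increments": [
    {"fingers": 0, "tx": -1, "ty": 5, "tz": 0, "rx": -0.001, "ry": -0.004, "rz": 0},
    {"fingers": 0, "tx": 0, "ty": 0, "tz": 0, "rx": 0, "ry": 0, "rz": 0},
    {"fingers": 0, "tx": 0, "ty": 0, "tz": 0, "rx": 0, "ry": 0, "rz": 0}
  ]
}}

```text
time: 9.6
position: [0.5678, 0.1724, 0.2562]
orientation: [-0.0, -0.055, 0.998, -0.001]
wrist_force: [-0.0, -0.5, -4.0]
grip_width: 0.0121
```

```bash
python3 - <<'E'
from h import *
rel([.568,.1745,.258],186.5)
for n in("wrist","scene","top"):
    cv2.imwrite(f"pics/k_{n}.png",optics.camera(n))
s=cv2.imread("pics/k_scene.png")
cv2.imwrite("pics/k_sc.png",cv2.resize(s[150:240,310:410],None,fx=6,fy=6,interpolation=cv2.INTER_CUBIC))
E
```

```text
t 9.6 pos [0.5678 0.1724 0.2562] F [-0.  -0.5 -4. ] grip 0.0121 yaw -173.64
shift mm [-0.5  2.1 -1.8] turn [-0.0012 -0.0006 -0.0025] j6 [ 0.29  0.27  1.67 -0.    1.2  -1.39]
```

View pics/k_sc.png

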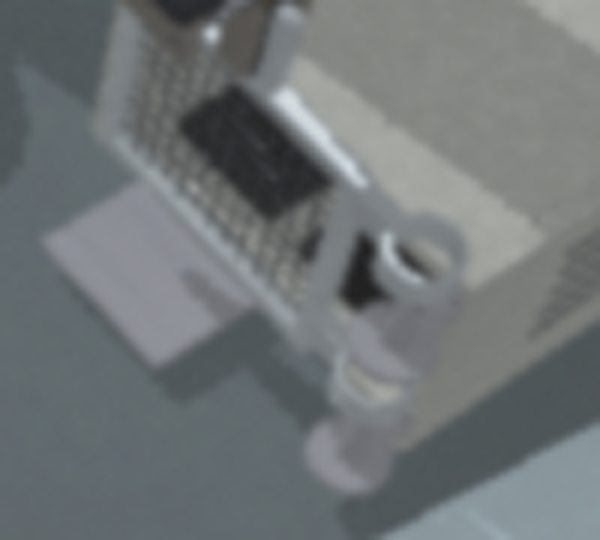

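View pics/k_wrist.png

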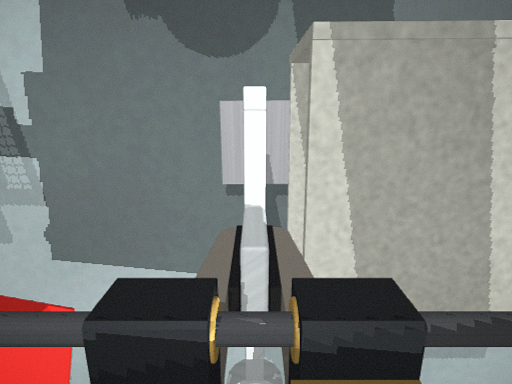

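View pics/k_top.png

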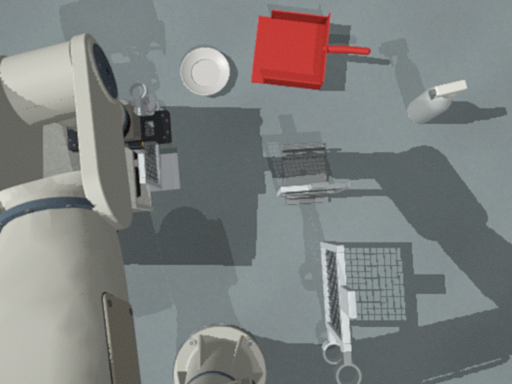

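The scene crop shows the lower socket rim at about (372,212) above the lower disc at (368,226), and the upper rim at (380,192). The wrist view shows the cupboard front parallel to the door.

```bash
python3 - <<'E'
from h import *
np.set_printoptions(precision=4,suppress=True)
s=cv2.imread("pics/k_scene.png");t=cv2.imread("pics/k_top.png")
cv2.imwrite("pics/k_sd.png",cv2.resize(s[180:236,352:396],None,fx=12,fy=12,interpolation=cv2.INTER_CUBIC)[:600])
cv2.imwrite("pics/k_tc.png",cv2.resize(t[70:140,110:190],None,fx=7,fy=7,interpolation=cv2.INTER_CUBIC))
print(ray("scene",(372,212),.117),ray("scene",(380.3,191.7),.232))
for q in((.693,.188),(.695,.188),(.693,.184)):
  for z in(.117,.232,.035,.15):
    c=C["scene"];v=c["intrinsics"]@(c["R"]@np.r_[q,z]+c["t"]);print(q,z,v[:2]/v[2])
E
```

```text
[0.6912 0.1852 0.117 ] [0.6926 0.1853 0.232 ]
(0.693, 0.188) 0.117 [373.1036 212.0682]
(0.693, 0.188) 0.232 [381.1715 191.4268]
(0.693, 0.188) 0.035 [367.9766 225.1852]
(0.693, 0.188) 0.15 [375.3068 206.4314]
(0.695, 0.188) 0.117 [373.4914 212.5662]
(0.695, 0.188) 0.232 [381.5926 191.946 ]
(0.695, 0.188) 0.035 [368.3437 225.6688]
(0.695, 0.188) 0.15 [375.7036 206.9354]
(0.693, 0.184) 0.117 [372.0267 212.6092]
(0.693, 0.184) 0.232 [380.0239 191.9908]
(0.693, 0.184) 0.035 [366.945  225.7105]
(0.693, 0.184) 0.15 [374.2105 206.9789]
```

View pics/k_sd.png

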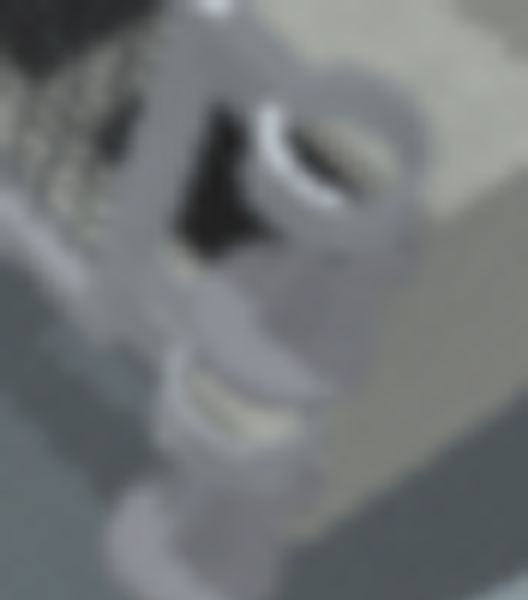

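View pics/k_tc.png

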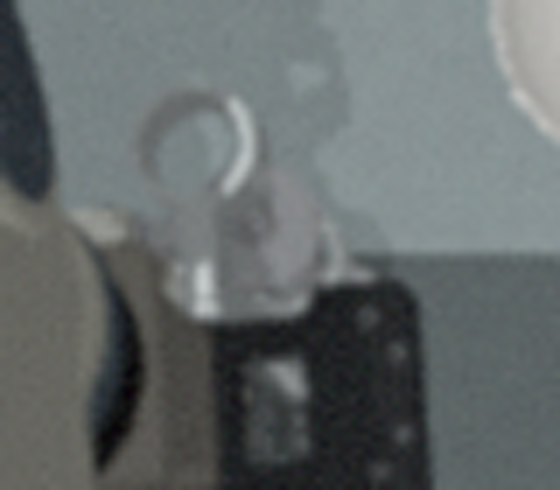

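```bash
python3 - <<'E'
from h import *
np.set_printoptions(precision=4,suppress=True)
print("socket",ray("top",(110+200/7,70+147/7),.232),"pin tip",ray("top",(110+258/7,70+220/7),.19))
X=tri((110+200/7,70+147/7),(380.3,191.7));print(X)
rel([.568,.1745,.258],186.5)
E
```

```text
socket [0.6917 0.1843 0.232 ] pin tip [0.6817 0.1767 0.19  ]
(array([0.6922, 0.1852, 0.2313]), array([0.2962, 0.1593]))
t 9.75 pos [0.5679 0.1725 0.2563] F [ 0.4 -0.7 -3.4] grip 0.0119 yaw -173.64
shift mm [-0.4  2.  -1.7] turn [-0.001  -0.0004 -0.0025] j6 [ 0.29  0.27  1.67 -0.    1.2  -1.39]
```

```bash
python3 - <<'E'
from h import *
np.set_printoptions(precision=4,suppress=True)
t=cv2.imread("pics/a_top.png")
cv2.imwrite("pics/l.png",cv2.resize(t[88:130,125:175],None,fx=12,fy=12,interpolation=cv2.INTER_CUBIC))
for q,z in(((.693,.188),.19),((.693,.188),.15),((.693,.188),.075),((.693,.188),.035)):
    c=C["top"];v=c["intrinsics"]@(c["R"]@np.r_[q,z]+c["t"]);v=v[:2]/v[2];print(z,v,(v-[125,88])*12)
E
```

```text
0.19 [142.2599  96.6287] [207.1183 103.5441]
0.15 [146.8684 102.0366] [262.4209 168.4386]
0.075 [154.5437 111.0431] [354.5247 276.5172]
0.035 [158.1968 115.3298] [398.3622 327.958 ]
```

View pics/l.png

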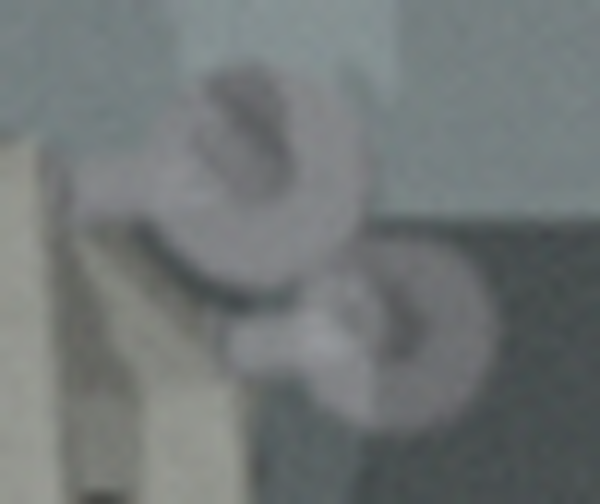

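The pin axis is about (0.692,0.188) and the socket (0.692,0.185), so they are nearly aligned. I lower in steps.

{"name": "drive_tool", "arguments": {
  "increments": [
    {"fingers": 0, "tx": 0, "ty": 2.5, "tz": 0, "rx": 0, "ry": 0, "rz": 0},
    {"fingers": 0, "tx": 0, "ty": 0, "tz": 6, "rx": 0, "ry": 0, "rz": 0},
    {"fingers": 0, "tx": 0, "ty": 0, "tz": 6, "rx": 0, "ry": 0, "rz": 0},
    {"fingers": 0, "tx": 0, "ty": 0, "tz": 6, "rx": 0, "ry": 0, "rz": 0},
    {"fingers": 0, "tx": 0, "ty": 0, "tz": 0, "rx": 0, "ry": 0, "rz": 0}
  ]
}}

```text
time: 10.17
position: [0.5677, 0.1747, 0.2366]
orientation: [0.0, -0.055, 0.998, -0.0]
wrist_force: [-0.4, -0.2, -3.8]
grip_width: 0.0122
```

```bash
python3 - <<'E'
from h import *
rel([.568,.175,.193],186.3)
E
```

```text
t 10.17 pos [0.5677 0.1747 0.2366] F [-0.4 -0.2 -3.8] grip 0.0122 yaw -173.68
shift mm [-0.4  0.3 43.6] turn [-0.0009  0.      0.0003] j6 [ 0.3   0.29  1.69 -0.    1.16 -1.38]
```

{"name": "drive_tool", "arguments": {
  "increments": [
    {"fingers": 0, "tx": 0, "ty": 0, "tz": 6, "rx": 0, "ry": 0, "rz": 0},
    {"fingers": 0, "tx": 0, "ty": 0, "tz": 6, "rx": 0, "ry": 0, "rz": 0},
    {"fingers": 0, "tx": 0, "ty": 0, "tz": 6, "rx": 0, "ry": 0, "rz": 0},
    {"fingers": 0, "tx": 0, "ty": 0, "tz": 0, "rx": 0, "ry": 0, "rz": 0}
  ]
}}

```text
time: 10.5
position: [0.5672, 0.1745, 0.2158]
orientation: [-0.001, -0.055, 0.998, -0.001]
wrist_force: [0.8, 1.3, -4.0]
grip_width: 0.0115
```

```bash
python3 - <<'E'
from h import *
rel([.568,.175,.193],186.3)
for n in("scene","top"):
    cv2.imwrite(f"pics/m_{n}.png",optics.camera(n))
s=cv2.imread("pics/m_scene.png")
cv2.imwrite("pics/m_sc.png",cv2.resize(s[160:240,320:410],None,fx=7,fy=7,interpolation=cv2.INTER_CUBIC))
E
```

```text
t 10.5 pos [0.5672 0.1745 0.2158] F [ 0.8  1.3 -4. ] grip 0.0115 yaw -173.68
shift mm [-0.8  0.4 22.8] turn [-0.0013 -0.0014  0.0004] j6 [ 0.3   0.31  1.71 -0.    1.12 -1.38]
```

View pics/m_sc.png

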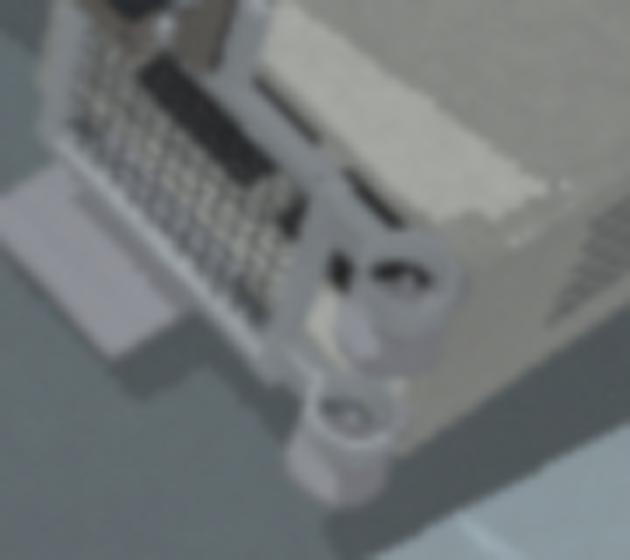

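The sockets are around the pins, with tips visible inside both tubes, and no contact force shows. I keep lowering.

{"name": "drive_tool", "arguments": {
  "increments": [
    {"fingers": 0, "tx": 0, "ty": 0, "tz": 5, "rx": 0, "ry": 0, "rz": 0},
    {"fingers": 0, "tx": 0, "ty": 0, "tz": 5, "rx": 0, "ry": 0, "rz": 0},
    {"fingers": 0, "tx": 0, "ty": 0, "tz": 4, "rx": 0, "ry": 0, "rz": 0},
    {"fingers": 0, "tx": 0, "ty": 0, "tz": 0, "rx": 0, "ry": 0, "rz": 0}
  ]
}}

```text
time: 10.93
position: [0.5685, 0.1749, 0.2026]
orientation: [0.001, -0.055, 0.998, -0.0]
wrist_force: [-0.2, 0.6, -4.3]
grip_width: 0.0117
```

{"name": "drive_tool", "arguments": {
  "increments": [
    {"fingers": 0, "tx": 0, "ty": 0, "tz": 2, "rx": 0, "ry": 0, "rz": 0},
    {"fingers": 0, "tx": 0, "ty": 0, "tz": 2, "rx": 0, "ry": 0, "rz": 0},
    {"fingers": 0, "tx": 0, "ty": 0, "tz": 0, "rx": 0, "ry": 0, "rz": 0}
  ]
}}

```text
time: 11.18
position: [0.5685, 0.1749, 0.198]
orientation: [0.001, -0.055, 0.998, -0.0]
wrist_force: [0.1, -0.2, -4.0]
grip_width: 0.0117
```

{"name": "drive_tool", "arguments": {
  "increments": [
    {"fingers": 0, "tx": 0, "ty": 0, "tz": 2, "rx": 0, "ry": 0, "rz": 0},
    {"fingers": 0, "tx": 0, "ty": 0, "tz": 1, "rx": 0, "ry": 0, "rz": 0},
    {"fingers": 0, "tx": 0, "ty": 0, "tz": 0, "rx": 0, "ry": 0, "rz": 0}
  ]
}}

```text
time: 11.43
position: [0.5687, 0.1749, 0.1949]
orientation: [0.001, -0.055, 0.998, -0.0]
wrist_force: [0.8, -0.9, -4.1]
grip_width: 0.0121
```

{"name": "drive_tool", "arguments": {
  "increments": [
    {"fingers": 0, "tx": 0, "ty": 0, "tz": 1, "rx": 0, "ry": 0, "rz": 0},
    {"fingers": 0, "tx": 0, "ty": 0, "tz": 1, "rx": 0, "ry": 0, "rz": 0},
    {"fingers": 0, "tx": 0, "ty": 0, "tz": 0, "rx": 0, "ry": 0, "rz": 0}
  ]
}}

```text
time: 11.68
position: [0.5688, 0.175, 0.1929]
orientation: [0.001, -0.055, 0.998, -0.0]
wrist_force: [-0.5, -0.1, -4.9]
grip_width: 0.012
```

{"name": "drive_tool", "arguments": {
  "increments": [
    {"fingers": 0, "tx": 0, "ty": 0, "tz": 1.5, "rx": 0, "ry": 0, "rz": 0},
    {"fingers": 0, "tx": 0, "ty": 0, "tz": 1, "rx": 0, "ry": 0, "rz": 0},
    {"fingers": 0, "tx": 0, "ty": 0, "tz": 0, "rx": 0, "ry": 0, "rz": 0}
  ]
}}

```text
time: 11.93
position: [0.5692, 0.1751, 0.191]
orientation: [0.002, -0.055, 0.998, -0.0]
wrist_force: [-0.5, 0.4, -3.3]
grip_width: 0.0118
```

{"name": "drive_tool", "arguments": {
  "increments": [
    {"fingers": 0, "tx": 0, "ty": 0, "tz": 1.5, "rx": 0, "ry": 0, "rz": 0},
    {"fingers": 0, "tx": 0, "ty": 0, "tz": 0, "rx": 0, "ry": 0, "rz": 0}
  ]
}}

```text
time: 12.1
position: [0.5699, 0.1752, 0.1912]
orientation: [0.003, -0.055, 0.998, 0.0]
wrist_force: [-0.1, -0.1, -4.4]
grip_width: 0.0118
```

```bash
python3 - <<'E'
from h import *
np.set_printoptions(precision=4,suppress=True)
rel([.568,.175,.19],186.3);print(status.get_obs()["moment"])
for n in("scene","wrist","top"):
    cv2.imwrite(f"pics/n_{n}.png",optics.camera(n))
s=cv2.imread("pics/n_scene.png")
cv2.imwrite("pics/n_sc.png",cv2.resize(s[160:240,320:410],None,fx=7,fy=7,interpolation=cv2.INTER_CUBIC))
s=cv2.imread("pics/n_top.png")
cv2.imwrite("pics/n_tc.png",cv2.resize(s[70:210,80:200],None,fx=4,fy=4,interpolation=cv2.INTER_CUBIC))
E
```

```text
t 12.1 pos [0.5699 0.1752 0.1912] F [-0.1 -0.1 -4.4] grip 0.0118 yaw -173.67
shift mm [ 2.  -0.   1.2] turn [-0.0002  0.0052  0.0005] j6 [ 0.3   0.34  1.73 -0.    1.07 -1.38]
[ 0.0186 -0.0547  0.0193]
```

View pics/n_sc.png

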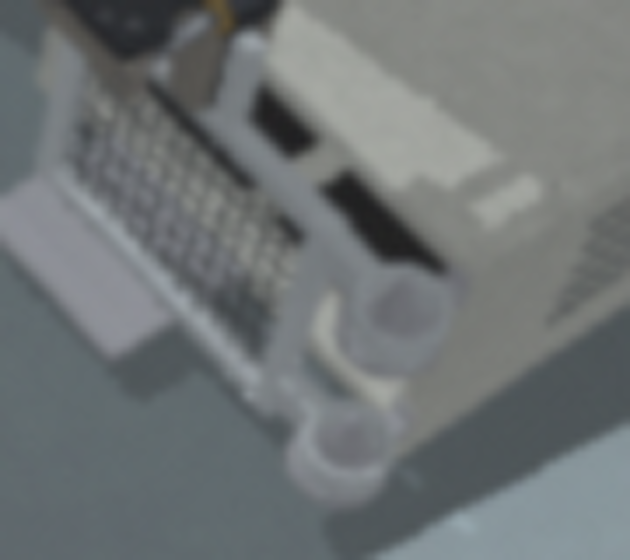

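View pics/n_tc.png

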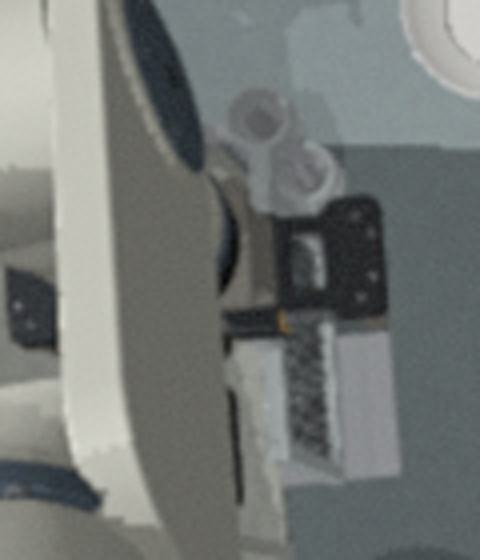

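The scene shows both tubes down over the discs, with the lower rim at (370,222) where 222.0 is expected for seated. I press slightly once more to confirm.

{"name": "drive_tool", "arguments": {
  "increments": [
    {"fingers": 0, "tx": 1, "ty": 0, "tz": 2, "rx": 0, "ry": 0.005, "rz": 0},
    {"fingers": 0, "tx": 0, "ty": 0, "tz": 2, "rx": 0, "ry": 0, "rz": 0},
    {"fingers": 0, "tx": 0, "ty": 0, "tz": 2, "rx": 0, "ry": 0, "rz": 0}
  ]
}}

```text
time: 12.5
position: [0.5707, 0.1755, 0.1908]
orientation: [0.002, -0.055, 0.998, 0.0]
wrist_force: [-7.9, -1.7, 18.2]
grip_width: 0.0117
```

```bash
python3 - <<'E'
from h import *
rel([.568,.175,.19],186.3)
E
```

```text
t 12.5 pos [0.5707 0.1755 0.1908] F [-7.9 -1.7 18.2] grip 0.0117 yaw -173.66
shift mm [ 2.7 -0.2  0.8] turn [0.0001 0.0045 0.0007] j6 [ 0.3   0.34  1.73 -0.    1.07 -1.38]
```

Contact is confirmed: the vertical force rose to +18 N with no further descent. I relax for a moment, then release.

{"name": "drive_tool", "arguments": {
  "increments": [
    {"fingers": 0, "tx": 0, "ty": 0, "tz": -0.5, "rx": 0, "ry": 0, "rz": 0},
    {"fingers": 0, "tx": 0, "ty": 0, "tz": 0, "rx": 0, "ry": 0, "rz": 0},
    {"fingers": 0, "tx": 0, "ty": 0, "tz": 0, "rx": 0, "ry": 0, "rz": 0}
  ]
}}

```text
time: 12.75
position: [0.5703, 0.1754, 0.1914]
orientation: [0.002, -0.055, 0.998, 0.0]
wrist_force: [0.4, 1.1, -3.6]
grip_width: 0.012
```

{"name": "drive_tool", "arguments": {
  "increments": [
    {"fingers": 0.4, "tx": 0, "ty": 0, "tz": 0, "rx": 0, "ry": 0, "rz": 0},
    {"fingers": 0.4, "tx": 0, "ty": 0, "tz": 0, "rx": 0, "ry": 0, "rz": 0},
    {"fingers": 0.4, "tx": 0, "ty": 0, "tz": 0, "rx": 0, "ry": 0, "rz": 0},
    {"fingers": 0.4, "tx": 0, "ty": 0, "tz": 0, "rx": 0, "ry": 0, "rz": 0},
    {"fingers": 0.4, "tx": 0, "ty": 0, "tz": 0, "rx": 0, "ry": 0, "rz": 0}
  ]
}}

```text
time: 13.17
position: [0.5713, 0.1757, 0.1912]
orientation: [0.003, -0.055, 0.998, 0.0]
wrist_force: [0.4, -0.5, 0.0]
grip_width: 0.0367
```

{"name": "drive_tool", "arguments": {
  "increments": [
    {"fingers": 0.4, "tx": 0, "ty": 0, "tz": -8, "rx": 0, "ry": 0, "rz": 0},
    {"fingers": 0.4, "tx": 0, "ty": 0, "tz": -15, "rx": 0, "ry": 0, "rz": 0},
    {"fingers": 0.4, "tx": 0, "ty": 0, "tz": -20, "rx": 0, "ry": 0, "rz": 0},
    {"fingers": 0.4, "tx": 0, "ty": 0, "tz": -20, "rx": 0, "ry": 0, "rz": 0},
    {"fingers": 0.4, "tx": 0, "ty": 0, "tz": -20, "rx": 0, "ry": 0, "rz": 0}
  ]
}}

```text
time: 13.58
position: [0.5684, 0.1749, 0.2744]
orientation: [-0.001, -0.055, 0.998, -0.001]
wrist_force: [0.5, 0.3, 0.2]
grip_width: 0.037
```

{"name": "drive_tool", "arguments": {
  "increments": [
    {"fingers": 0.4, "tx": 15, "ty": 0, "tz": -20, "rx": 0, "ry": 0, "rz": 0},
    {"fingers": 0.4, "tx": 20, "ty": 0, "tz": -20, "rx": 0, "ry": 0, "rz": 0},
    {"fingers": 0.4, "tx": 25, "ty": 0, "tz": -10, "rx": 0, "ry": 0, "rz": 0},
    {"fingers": 0.4, "tx": 25, "ty": 0, "tz": 0, "rx": 0, "ry": 0, "rz": 0},
    {"fingers": 0.4, "tx": 0, "ty": 0, "tz": 0, "rx": 0, "ry": 0, "rz": 0}
  ]
}}

```text
time: 14.0
position: [0.484, 0.1658, 0.335]
orientation: [0.004, -0.055, 0.998, 0.001]
wrist_force: [0.9, 1.1, 0.2]
grip_width: 0.0367
```

```bash
python3 - <<'E'
from h import *
rel([.568,.175,.19],186.3)
for n in("scene","wrist","top"):
    cv2.imwrite(f"pics/p_{n}.png",optics.camera(n))
s=cv2.imread("pics/p_scene.png")
cv2.imwrite("pics/p_sc.png",cv2.resize(s[150:240,300:410],None,fx=6,fy=6,interpolation=cv2.INTER_CUBIC))
E
```

```text
t 14.0 pos [0.484  0.1658 0.335 ] F [0.9 1.1 0.2] grip 0.0367 yaw -173.71
shift mm [-83.4  -0.3 145.6] turn [ 0.0012  0.0079 -0.0001] j6 [ 0.33  0.07  1.74 -0.    1.32 -1.35]
```

View pics/p_sc.png

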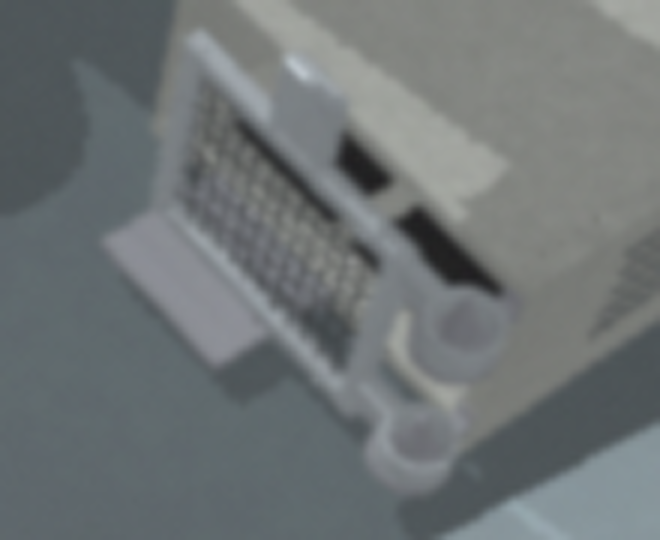

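View pics/p_wrist.png

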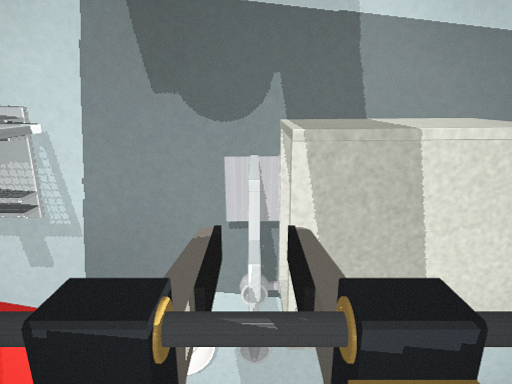

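View pics/p_top.png

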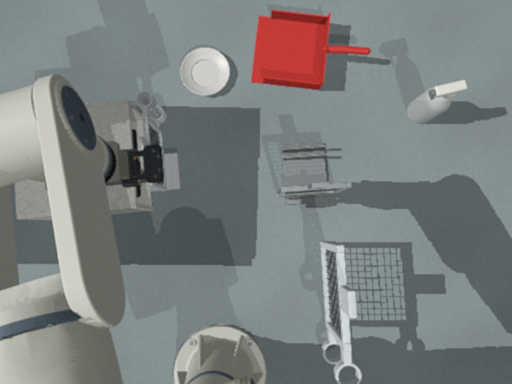

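The door hangs free and upright, parallel to the front, with the tab at scene (351,165) and rims at (370,222) and (378,203). The divider is unmoved at top (315,190). I settle a moment and check that it is at rest and home.

{"name": "drive_tool", "arguments": {
  "increments": [
    {"fingers": 0.4, "tx": 10, "ty": 0, "tz": -15, "rx": 0, "ry": 0, "rz": 0},
    {"fingers": 0.4, "tx": 0, "ty": 0, "tz": -15, "rx": 0, "ry": 0, "rz": 0},
    {"fingers": 0.4, "tx": 0, "ty": 0, "tz": 0, "rx": 0, "ry": 0, "rz": 0},
    {"fingers": 0.4, "tx": 0, "ty": 0, "tz": 0, "rx": 0, "ry": 0, "rz": 0},
    {"fingers": 0.4, "tx": 0, "ty": 0, "tz": 0, "rx": 0, "ry": 0, "rz": 0}
  ]
}}

```text
time: 14.57
position: [0.4803, 0.1654, 0.3623]
orientation: [0.003, -0.055, 0.999, 0.0]
wrist_force: [-0.3, -0.8, -0.2]
grip_width: 0.0368
```

```bash
python3 - <<'E'
from h import *
np.set_printoptions(precision=4,suppress=True)
rel([.568,.175,.19],186.3)
for n in("scene","top"):
    cv2.imwrite(f"pics/q_{n}.png",optics.camera(n))
a=cv2.imread("pics/p_scene.png").astype(int);s=cv2.imread("pics/q_scene.png")
d=np.abs(a-s).max(2)[190:235,320:390];print("changed px",(d>40).sum())
t=cv2.imread("pics/q_top.png")
cv2.imwrite("pics/q_tc.png",cv2.resize(t[80:200,110:200],None,fx=5,fy=5,interpolation=cv2.INTER_CUBIC))
# scene rays at seated heights
print("lo rim",ray("scene",(370.3,222.5),.055),"up rim",ray("scene",(378.3,203.3),.17))
print("corner -x",ray("scene",(300+198/6,150+38/6),.172),"tab top",ray("scene",(300+318/6,150+68/6),.23))
E
```

```text
t 14.57 pos [0.4803 0.1654 0.3623] F [-0.3 -0.8 -0.2] grip 0.0368 yaw -173.75
shift mm [-87.2   0.  172.8] turn [-0.      0.0063 -0.0009] j6 [ 0.33  0.05  1.7  -0.    1.38 -1.35]
changed px 0
lo rim [0.6959 0.1902 0.055 ] up rim [0.6964 0.1914 0.17  ]
corner -x [0.4884 0.1683 0.172 ] tab top [0.5657 0.1793 0.23  ]
```

View pics/q_tc.png

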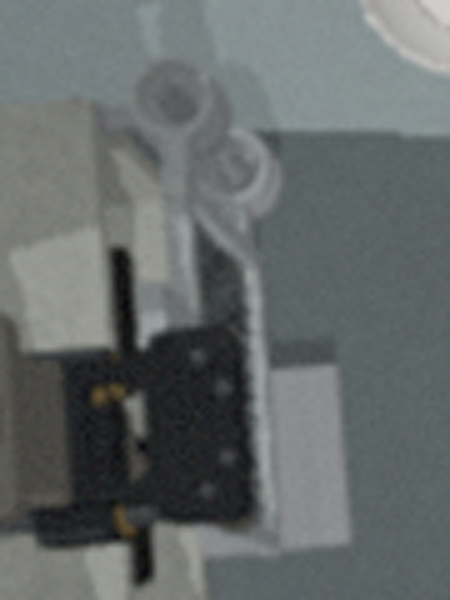

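```bash
python3 -c "
from cell import workorder
print(workorder.finish_job())"
```

```text
the job is handed in; nothing more can be done
None
```

The mesh door is hung on the cupboard and handed in at about 14.7 s. The hand-in reports no verdict, so what follows rests on my own checks.

**What I did:** I gripped the smaller socketed leaf by its tab and lifted it about 80 mm out of the stand. I moved it 200 mm along its -x before turning it roughly 91°. I brought it in level from the front and lowered it, still held, onto both pins. Pressing down then raised the vertical force to about +18 N with no further descent, so I opened the gripper and backed off upwards.

**Last checks:**

| Check | Reading |
|---|---|
| Lower socket | about (0.696, 0.190) |
| Pin axis | about (0.693, 0.188), so 3–4 mm away |
| Upper socket | 1–2 mm horizontally from the lower one, so upright |
| Door angle | 6.2°, against about 6.1° for the cupboard front |
| Motion between the last two scene pictures | none seen around the door |
| Divider | looks unmoved in the last top view; displacement not measured |

**Disagreements:**
- An early wrist reading of the cupboard front edge gave 8.4° rather than 6.1°. It came from roughly picked pixels, and the later wrist view looked parallel within about 1°.
- One top-view reading of the upper pin's tip gave (0.682, 0.177). It did not fit the other readings of the pin and I did not use it.

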